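Put four swapped tools back on their shadows

ROBOT

A 6-joint arm with a two-finger parallel gripper is mounted at the origin on the work surface. World frame = base frame: x ahead of the robot, y to its left, z up, the work surface at z = 0. Lengths are in mm, angles in degrees, forces in N, time in s.
With the tool pointing down it reaches from about 300 to 775 mm from the base axis. Payload 14.6 kg.
Tool frame: the origin (TCP) lies midway between the tips of the shut fingers; the grasp point (between the pads) lies 19 mm behind it; y points along the fingers, z is the direction in which the jaws open and shut, and the axes are right-handed (so a half turn about y gives the same grasp; the last joint's range is limited). The gripper opens to 94 mm and grips with 3 to 60 N. Pads are 16 mm wide; open, the fingers measure 119 mm over their backs; the gripper's body (75 mm by 177 mm) begins 78 mm behind the grasp point.
Start: joints at [73.362, 17.183, 87.147, -0, 75.671, -3.816], TCP at [122.063, 536.274, 205.446] pointing down, gripper open.
Joint ranges: [-173.82, 173.82], [-45.26, 126.66], [13.44, 144.39], [-59.66, 239.66], [0, 175.72], [-146.38, 146.38]. Speed limits (degrees/s): [127.2, 127.2, 147.25, 180, 180, 180].

INTERFACE

Orientations are given as a 3x3 rotation matrix whose columns are the frame's x, y, z axes.
In Python, from workcell import robot, optics, ticket, find_in, regions_of, pinpoint gives the robot as it stands.
- The arm moves only by the tool apply_moves, never from a script. Its argument "targets" is a list of rows, each a list of 4 numbers: the shift along the world's x, y, z in m, then the turn about the world's z in degrees. A call has exactly 8 rows; each row shifts and turns the commanded pose from where the row before left it; what a row does not reach is not made up. A row lasts 1/12 s, in which the tool goes at most 41.7 mm and 7.16 degrees, less where a joint would pass 70% of its speed; a pose out of reach is approached as far as the arm can. A call is refused whole if a number of a shift passes 0.0417 or a number of a turn 7.16, either way. A call with a gripper value outside its range is refused whole. "claw" is the closure, from 0 (fully open) to 1 (shut), set as the call begins (left out, the last holds). The fingers move at their own pace and stop on an object; "squeeze" is the grip in N (left out, the last holds). Time passes only in rows, so rows that do not move let the fingers close, or fill a call up. It gives the time, the measured TCP pose, the force and the opening at its end, in the units of the state.
- robot.get_state(): the state, without advancing time (a new reading comes with each control period).
- optics.grab_frame(name): name is "scene" or "top"; returns (picture, depth): 400x640x3 uint8, red, green, blue; 400x640 float32, mm along the optical axis (not along the pixel's ray), 0 where there is no reading.
- optics.camera_info(name): a dict with "fx", "fy", "cx", "cy" (pixels), "extrinsics" (4x4, takes a point from world to camera coordinates). Camera axes: x right, y up, looking along -z (the intrinsics and any distortion apply to the point x, -y, -z); pixel columns grow to the right and rows downward; lengths in mm; the calibration is good to about 2 mm. A picture is of the moment at which its call begins. camera_info takes no time and is no camera call.
- ticket.job_done(): hands the job in, once; it reports no verdict.
Trained networks look in the newest picture that a camera, given by its name, has taken for a name from the list of things; names that differ only in an ending like _2 or _b are one class to them, and where a whole thing is asked for, a point or a joint stands for the part that bears it (a point fixed in the world has none). Each returns a list of dicts, best first, with "p" (0 to 1); they miss things now and then, are a little off and sometimes report something else, mostly with a low value. They report only what shows in the picture. A call takes as long as a camera call. They do not tell look-alikes from the thing itself.
- find_in(camera, thing): "extent" ([left, top, width, height] in pixels, round what is visible of it).
- regions_of(camera, thing): "region" (400x640 bool, what is visible of it) and "extent" ([left, top, width, height] in pixels, round what is visible of it).
- pinpoint(camera, thing): "position" ([column, row] in pixels: a listed point, or the origin of a listed thing).
The state is a dict: "clock": time; "joint_positions": joint angles; "qvel": joint speeds; "joint_efforts": joint torques, N m; "tcp_pos": TCP position; "eef_rot": TCP orientation; "contact_force": force on the tool from outside, world axes, zero at the start; "wrist_torque": the same for the moment, N m; "finger_gap": opening from 0.0 (shut) to 1.0 (fully open).
Only numpy, scipy, OpenCV 4.12 (cv2) and the standard library are available. Lean on these libraries where they do the work, as an engineer would, in place of code of your own. Each camera call takes 0.05 s, during which the arm holds its last target.

TASK

At the labelling station the tape roll, the tape measure, the stapler and the utility knife have been put back on each other's plates. Move each one onto the plate that bears its own blue shadow, flat and upright as it stands now, centred on the shadow and lined up with it (end for end does not matter); the empty grey rubber pad is free for parking a tool on the way. Leave the pot of pens standing where it is.

Things in the scene. Friction and masses are not known exactly. Their poses are not given: they have to be found in the camera images.
- roll: Roll of cream-coloured tape with a cardboard core, lying flat: 64 mm outside diameter, 27 mm hole, 25 mm high. Origin at the centre of its underside, z up.
- measure: Grey pocket tape measure lying on its side: 62 x 62 mm square in plan with one fully rounded corner (+x +y), 32 mm high, steel end hook standing 4 mm out of its +x face near the -y corner. Origin at the centre of the square on its underside, z up. Grip it across y, at its middle.
- stapler: Black and dark steel desk stapler standing on its base: 119 mm long (x, rounded front end at +x), base 30 mm wide (y) and 7 mm high; the arm above is 27 mm wide and reaches from about 27 to 50 mm above the underside. Origin at the middle of the length on its underside, z up.
- knife: Aluminium utility knife with a black rubber grip, blade retracted, lying flat: 152 mm long (x, narrowing nose at +x), 28 mm wide (y), 16 mm high. Origin at the middle of the length on its underside, z up.
- plate_roll: White plastic location plate fixed to the bench, 172 x 96 mm, 3 mm thick, origin at the centre of its underside, x along its length. Flat on top, it bears a blue vinyl shadow centred on the plate: a disc of 66 mm diameter with a white dot of 25 mm in the middle, for the tape roll, any way round.
- plate_measure: White plastic location plate fixed to the bench, 172 x 96 mm, 3 mm thick, origin at the centre of its underside, x along its length. Flat on top, it bears a blue vinyl shadow centred on the plate: a 64 mm square with one rounded corner, for the tape measure. The measure's x lies along the plate's x, either way round, when it is lined up.
- plate_stapler: White plastic location plate fixed to the bench, 172 x 96 mm, 3 mm thick, origin at the centre of its underside, x along its length. Flat on top, it bears a blue vinyl shadow centred on the plate: a bar 121 mm long and 32 mm wide with one round end, for the stapler. The stapler lies along the plate's x, either way round, when it is lined up.
- plate_knife: White plastic location plate fixed to the bench, 172 x 96 mm, 3 mm thick, origin at the centre of its underside, x along its length. Flat on top, it bears a blue vinyl shadow centred on the plate: a slim shape 154 mm long and 30 mm wide with a narrowing nose, for the knife. The knife lies along the plate's x, either way round, when it is lined up.
- pad: Dark grey ribbed rubber work pad, fixed to the bench, 200 x 140 mm, 3 mm thick, bearing no shadow. Origin at the centre of its underside, x along its length. It is empty at the start, and a tool may be set down on it in between.
- pen_pot: Clear pot of marker pens standing beside the plates, 80 mm in diameter, 95 mm high, 145 mm with the pens. Origin at the centre of its underside. Not part of the job.
Mind the look-alikes: they are no part of the job. What is shaped like the roll but pink or purple is not meant.

How it is judged (in metres and radians):
At the end, for the whole second after the job is handed in: Each tool rests still on its own plate: origin within 12 mm of the plate's centre seen from above and less than 8 mm above the plate's underside, upright within 0.12 rad; all but the roll with x within 0.26 rad of the plate's x, either way round (horizontal distance between roll and plate_roll below 0.012 m and z of roll in the frame of plate_roll below 0.008 m and angle between each of roll, measure, stapler, knife's own z axis and vertical below 0.12 rad and linear speed of each of roll, measure, stapler, knife below 0.02 m/s and angular speed of each of roll, measure, stapler, knife below 0.2 rad/s and horizontal distance between measure and plate_measure below 0.012 m and z of measure in the frame of plate_measure below 0.008 m and angle between the x axis of measure and the x axis of plate_measure, either way round below 0.26 rad and horizontal distance between stapler and plate_stapler below 0.012 m and z of stapler in the frame of plate_stapler below 0.008 m and angle between the x axis of stapler and the x axis of plate_stapler, either way round below 0.26 rad and horizontal distance between knife and plate_knife below 0.012 m and z of knife in the frame of plate_knife below 0.008 m and angle between the x axis of knife and the x axis of plate_knife, either way round below 0.26 rad); the robot touches nothing.
It fails at once if the pot of pens is pushed away (more than 25 mm) or tipped (distance of pen_pot from where it was at the start of the episode above 0.025 m or angle between pen_pot's own z axis and vertical above 0.3 rad).
It also fails if it takes over 144 s, if anything falls off the work surface, if the arm or the gripper's body presses on something with over 40 N, if the wrist force passes 120 N, or if a joint passes its speed limit or range.

## Working session

There is one attempt and no reset: what is moved stays moved. The work goes in short steps, Python scripts to look and compute and a tool call to move; the robot and the scene stay as the last step left them, time stands still between calls to the robot, and variables do not carry over. Pictures are saved under pics/ and viewed, and the job is handed in when it is done.

Besides the shell and the picture viewer there is one more tool, called after "Call:" in YAML: its name, and indented under it one key for each argument. apply_moves: Moves the arm, as the interface text tells. Its arguments: {"type":"object","properties":{"targets":{"type":"array"},"claw":{"type":"number"},"squeeze":{"type":"number"}},"required":["targets"]}

```bash
mkdir -p pics; ls; python3 - <<'E'
from workcell import robot, optics
import cv2
for n in ("scene","top"):
    p,d=optics.grab_frame(n); cv2.imwrite(f"pics/{n}0.png",p[:,:,::-1])
    import numpy as np; np.save(f"/tmp/{n}d.npy",d)
    print(n,optics.camera_info(n))
s=robot.get_state(); print(s)
E
```

```text
pics
scene {'fx': 454.16694387147, 'fy': 454.16694387147, 'cx': 319.1214138158229, 'cy': 204.52604978852622, 'extrinsics': array([[-3.71953451e-01,  9.28024016e-01,  2.05439889e-02,
         1.77152533e+02],
       [-6.29186692e-01, -2.68327492e-01,  7.29468617e-01,
         2.69148418e+02],
       [ 6.82476913e-01,  2.58402365e-01,  6.83705698e-01,
        -1.60758847e+03],
       [ 0.00000000e+00,  0.00000000e+00,  0.00000000e+00,
         1.00000000e+00]])}
top {'fx': 492.7170777266783, 'fy': 492.7170777266783, 'cx': 327.21690142256153, 'cy': 202.22967146183055, 'extrinsics': array([[-2.47583662e-02, -9.99640349e-01,  1.03051195e-02,
         1.54094584e+01],
       [ 9.95480934e-01, -2.37074036e-02,  9.19547171e-02,
        -5.08111683e+02],
       [-9.16773379e-02,  1.25351986e-02,  9.95709865e-01,
        -1.39179317e+03],
       [ 0.00000000e+00,  0.00000000e+00,  0.00000000e+00,
         1.00000000e+00]])}
{'clock': 0.1, 'joint_positions': array([ 7.33620191e+01,  1.72114577e+01,  8.71761095e+01,  1.20927378e-03,
        7.56706403e+01, -3.81517076e+00]), 'qvel': array([-0.07675005, -0.05029893,  0.03770534,  0.0181263 , -0.03650898,
        0.04090203]), 'joint_efforts': array([ 2.58354747e-03, -5.32646334e+01, -3.53283906e+01,  7.09332456e-02,
        2.34963780e-02, -1.17168256e-04]), 'tcp_pos': array([121.98917419, 536.06270011, 204.95720278]), 'eef_rot': array([[ 9.75059900e-01, -3.10472464e-04,  2.21941646e-01],
       [-2.21941845e-01, -9.67523288e-04,  9.75059424e-01],
       [-8.79953912e-05, -9.99999484e-01, -1.01229999e-03]]), 'contact_force': array([-0.28415098,  0.35626709,  0.34346837]), 'wrist_torque': array([ 0.04048843,  0.01113615, -0.01872101]), 'finger_gap': 1.0037833292785898}
```

View pics/scene0.png

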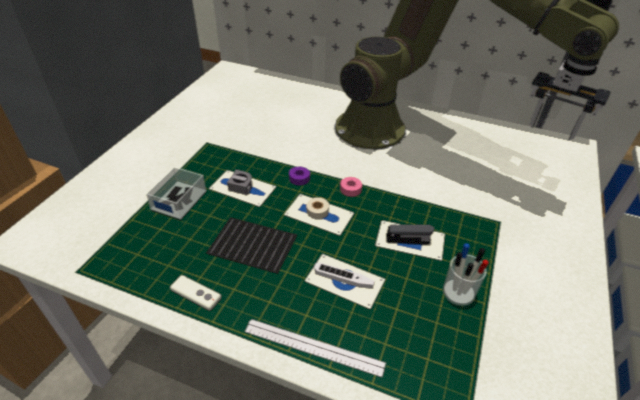

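View pics/top0.png

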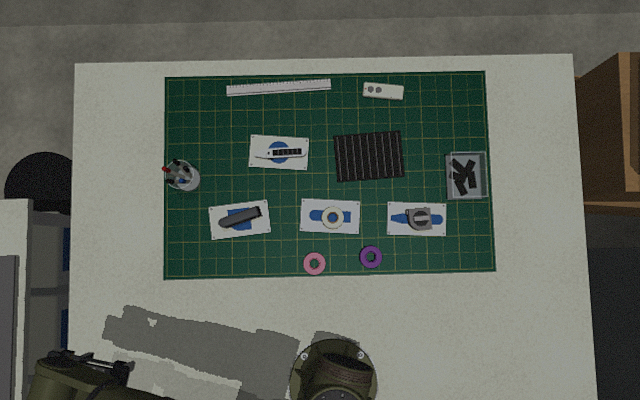

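The roll candidates in the top view are cream (333,218), pink (314,264) and purple (370,257). The description means the cream one. Next I'll measure.

```bash
cat > h.py <<'E'
import numpy as np, cv2
from workcell import robot, optics, ticket, find_in, regions_of, pinpoint
def ray(n,uv):
    c=optics.camera_info(n);E=c['extrinsics'];R=E[:3,:3];t=E[:3,3]
    uv=np.atleast_2d(uv).astype(float)
    d=np.c_[(uv[:,0]-c['cx'])/c['fx'],-(uv[:,1]-c['cy'])/c['fy'],-np.ones(len(uv))]
    return -R.T@t, d@R
def at_z(n,uv,z):
    o,d=ray(n,uv); return o+d*((z-o[2])/d[:,2])[:,None]
def cloud(n,depth,mask):
    v,u=np.nonzero(mask&(depth>0)); o,d=ray(n,np.c_[u+0.0,v]); return o+d*depth[v,u][:,None]
def tri(uva,na,uvb,nb):
    o1,d1=ray(na,uva);o2,d2=ray(nb,uvb);d1=d1[0]/np.linalg.norm(d1);d2=d2[0]/np.linalg.norm(d2)
    A=np.c_[d1,-d2];s=np.linalg.lstsq(A,o2-o1,rcond=None)[0]
    p,q=o1+s[0]*d1,o2+s[1]*d2
    return (p+q)/2,np.linalg.norm(p-q)
E
python3 - <<'E'
from h import *
np.set_printoptions(precision=1,suppress=True)
D={}
for n in("top","scene"):
    p,d=optics.grab_frame(n);D[n]=d
    cv2.imwrite(f'/tmp/{n}.png',p[:,:,::-1])
    np.save(f'/tmp/{n}.npy',d)
pp={}
for t in "roll measure stapler knife plate_roll plate_measure plate_stapler plate_knife pad pen_pot".split():
    for n in("top","scene"):
        r=pinpoint(n,t); print(t,n,[(round(x['p'],2),np.round(x['position'],1)) for x in r[:4]])
        if r: pp[t,n]=r[0]['position']
    if (t,'top') in pp and (t,'scene') in pp: print('   tri',*tri(pp[t,'top'],'top',pp[t,'scene'],'scene'))
    r=regions_of("top",t)
    for x in r[:3]:
        m=x['region'];P=cloud('top',D['top'],m)
        rect=cv2.minAreaRect(P[:,:2].astype(np.float32))
        print('   reg',round(x['p'],2),x['extent'],'med',np.median(P,0),'z',np.percentile(P[:,2],[2,50,98]),'rect',np.round(rect[0]),np.round(rect[1]),round(rect[2],1))
p=cv2.imread('/tmp/top.png')[120:280,160:500]
cv2.imwrite('pics/topcrop.png',cv2.resize(p,None,fx=2.35,fy=2.35,interpolation=cv2.INTER_CUBIC))
E
```

```text
roll top [(0.85, array([369.3, 257.7])), (0.76, array([334.2, 215.8])), (0.73, array([365.5, 154.9])), (0.67, array([312.4, 264.1]))]
roll scene [(0.89, array([350.3, 188.3])), (0.82, array([315.2, 208.9])), (0.69, array([300.4, 180.3]))]
   tri [331.2 -38.   -7. ] 157.5296638308249
   reg 0.73 [323.2, 206.3, 17.3, 20.2] med [465.3 -12.9  26.2] z [13.6 26.2 32. ] rect [464. -11.] [61. 60.] 87.3
   reg 0.65 [360.4, 246.5, 20.6, 22.2] med [ 349.6 -117.9   23.6] z [15.8 23.6 29.5] rect [ 350. -116.] [61. 59.] 88.4
   reg 0.54 [303.9, 254.3, 23.7, 19.3] med [333.8  44.4  23.6] z [ 3.5 23.6 30.1] rect [335.  44.] [60. 59.] 88.6
measure top [(0.95, array([417.7, 218.2]))]
measure scene [(0.72, array([245.3, 183.6]))]
   tri [ 454.4 -251.6   16.9] 10.721006165506152
   reg 0.67 [407.0, 209.2, 20.8, 20.1] med [ 455.2 -258.4   33.8] z [ 3.5 33.8 40.4] rect [ 455. -263.] [70. 71.] 13.9
stapler top [(0.62, array([241.9, 217.2]))]
stapler scene [(0.56, array([406.1, 236. ])), (0.35, array([242.8, 186.8]))]
   tri [471.9 248.7  14.5] 1.4435092729342274
   reg 0.85 [217.1, 207.8, 46.2, 20.0] med [
[... 1504 characters left out ...]
1.6] z [-4.9  1.6  7.6] rect [ 645. -122.] [145. 202.] 2.7
   reg 0.37 [386.4, 200.5, 61.9, 37.8] med [ 455.7 -241.5    1.9] z [-4.9  1.9 27.3] rect [ 457. -257.] [175.  98.] 86.1
pen_pot top [(0.67, array([189.6, 178.1])), (0.51, array([284.6, 154.2]))]
pen_pot scene [(0.82, array([458.2, 290.3]))]
   tri [589.9 404.7   4.7] 5.004537172015828
   reg 0.64 [162.2, 155.2, 38.9, 40.1] med [591.6 407.5  68.4] z [  0.8  68.4 140. ] rect [601. 417.] [111.  77.] 42.1
   reg 0.61 [247.3, 135.8, 63.8, 36.0] med [670.3 147.4   1.3] z [-5.3  1.3 13.5] rect [663. 143.] [178. 102.] 85.4
   reg 0.23 [331.1, 127.6, 74.5, 53.8] med [ 644.3 -122.5    1.6] z [-4.8  1.6  7.6] rect [ 644. -123.] [145. 201.] 3.5
```

View pics/topcrop.png

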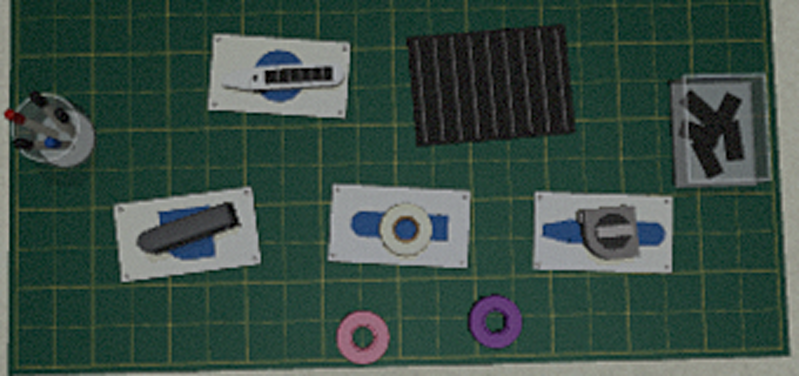

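Top crop (2.35×), by position:

| Tool | Crop pixel | Sits on |
|---|---|---|
| knife | (285,77) | disc, so plate_roll |
| stapler | (190,230) | square, so plate_measure |
| roll | (405,230) | bar, so plate_stapler |
| measure | (610,232) | slim shape, so plate_knife |

The cream roll is confirmed. The pad at (490,85) is empty. I'll refine the plates and tools next.

```bash
cat > fit.py <<'E'
from h import *
def bench_fit(n,img,cxy,z=3,r=125,size=None):
    # white+blue mask on top plane, rectangle fit
    hsv=cv2.cvtColor(img,cv2.COLOR_RGB2HSV)
    H,W=img.shape[:2]
    v,u=np.mgrid[0:H,0:W]
    P=at_z(n,np.c_[u.ravel(),v.ravel()],z)[:,:2].reshape(H,W,2)
    near=np.linalg.norm(P-np.array(cxy),axis=2)<r
    h,s,vv=cv2.split(hsv)
    white=(s<60)&(vv>110)
    m=(near&white).astype(np.uint8)
    k,l,st,c=cv2.connectedComponentsWithStats(m)
    i=1+np.argmax(st[1:,4]); m=(l==i)
    pts=P[m]
    rc=cv2.minAreaRect(pts.astype(np.float32))
    return rc,m
def long_ang(rc):
    (c,(w,h),a)=rc
    if w<h:a+=90
    return (a+90)%180-90
E
python3 - <<'E'
from fit import *
np.set_printoptions(precision=1,suppress=True)
pl={'roll':(661,143),'stapler':(470,-4),'knife':(456,-257),'measure':(468,250)}
D={}
for n in("top","scene"):
    p,d=optics.grab_frame(n);D[n]=(p,d)
for k,c in pl.items():
    for n in D:
        rc,m=bench_fit(n,D[n][0],c)
        P=cloud(n,D[n][1],m)
        print('plate',k,n,np.round(rc[0],1),np.round(rc[1],1),round(long_ang(rc),1),'z',np.median(P[:,2]))
# tools: height map masks
for k,c,z,lo in [('knife',(657,136),16+3,11),('roll',(465,-12),28,16),('stapler',(470,252),53,30),('measure',(455,-262),35,20)]:
    for n in D:
        p,d=D[n]
        P=np.full(d.shape+(3,),np.nan); P[d>0]=cloud(n,d,d>0)
        # smooth height
        zz=cv2.medianBlur(np.nan_to_num(P[:,:,2]).astype(np.float32),3)
        m=(np.hypot(P[:,:,0]-c[0],P[:,:,1]-c[1])<100)&(zz>lo)
        kk,l,st,_=cv2.connectedComponentsWithStats(m.astype(np.uint8)); m=l==1+np.argmax(st[1:,4])
        v,u=np.nonzero(m)
        ztop=np.percentile(zz[m],60)
        Q=at_z(n,np.c_[u,v],ztop)[:,:2]
        rc=cv2.minAreaRect(Q.astype(np.float32))
        C=Q.mean(0);ev=np.linalg.eigh(np.cov((Q-C).T))[1][:,1]
        print(k,n,m.sum(),'ztop',round(ztop,1),'rect',np.round(rc[0],1),np.round(rc[1],1),round(long_ang(rc),1),'cen',C,'pca',round((np.degrees(np.arctan2(ev[1],ev[0]))+90)%180-90,1))
p=D['top'][0][:,:,::-1]
cr=[cv2.resize(p[y-22:y+23,x-35:x+35],(399,256),interpolation=cv2.INTER_CUBIC) for x,y in((279,152),(240,219),(330,217),(417,219))]
cv2.imwrite('pics/tools1.png',np.vstack([np.hstack(cr[:2]),np.hstack(cr[2:])]))
E
```

```text
plate roll top [661.9 142. ] [171.3  95.3] 85.0 z 2.2069368765843365
plate roll scene [663.1 142.2] [175.9 100.6] 85.0 z 4.4764895884933935
plate stapler top [470.7  -2.8] [172.7  95.4] 85.8 z 2.487878287065314
plate stapler scene [465.9  -3.2] [176.9 112.4] 85.8 z 4.452547407308032
plate knife top [ 456.2 -254.5] [169.1  95.4] 87.2 z 1.6263490411138264
plate knife scene [ 453.1 -255.4] [177.3 109.7] 86.7 z 4.401742235346887
plate measure top [467.6 259. ] [ 96.8 171.5] -83.9 z 1.5680095040584092
plate measure scene [467.5 259.7] [102.2 176.1] -83.9 z 3.893566230619058
knife top 475 ztop 17.8 rect [656.8 135.2] [ 32.3 148.5] -85.5 cen [657.1 134. ] pca -87.5
knife scene 650 ztop 20.2 rect [662.9 138.9] [ 35.  151.4] -88.1 cen [663.  138.4] pca -88.4
roll top 320 ztop 26.4 rect [463.9 -10.9] [60.1 60.1] -1.4 cen [464.1 -10.9] pca -40.6
roll scene 336 ztop 28.5 rect [473.1  -5.1] [73.  61.6] 23.0 cen [472.7  -6.7] pca 18.8
stapler top 409 ztop 48.5 rect [470.5 252.9] [ 27.7 118.2] -72.8 cen [470.5 251.7] pca -72.4
stapler scene 498 ztop 49.8 rect [482.6 257.3] [ 39.4 121.6] -67.0 cen [481.2 256.8] pca -66.3
measure top 462 ztop 34.4 rect [ 454.7 -256.9] [68.2 59.9] 88.6 cen [ 454.8 -259.6] pca 58.3
measure scene 380 ztop 36.4 rect [ 461.8 -253.1] [80.9 73. ] 8.1 cen [ 465.4 -254.4] pca 38.8
```

View pics/tools1.png

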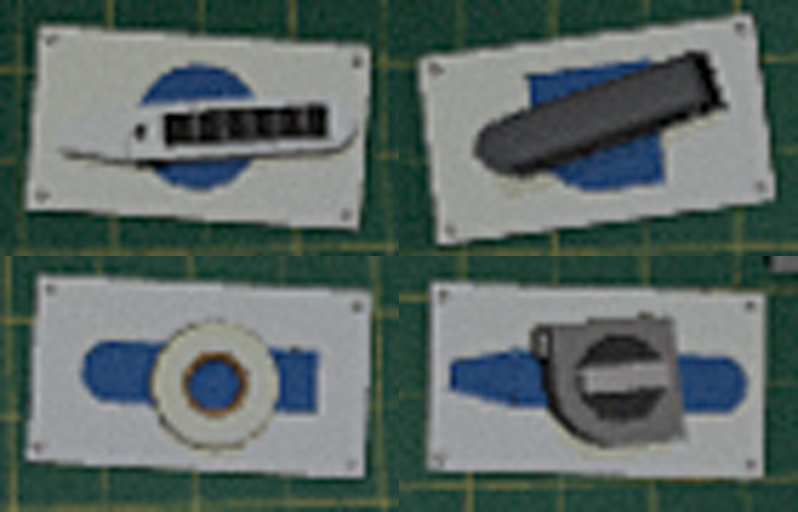

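Heights agree in both views: plate tops 2–4 mm, knife top 18–20, roll 26–28, stapler 49–50, measure 34–36. The order is knife to the pad, then roll, stapler, measure, and the knife last. I'm starting with the knife at about (657,135), axis 92°.

Call:
apply_moves:
  targets:
    - [0.033,-0.025,0,-4.7]
    - [0.033,-0.025,0,-4.7]
    - [0.033,-0.025,0,-4.7]
    - [0.033,-0.025,0,-4.7]
    - [0.033,-0.025,0,-4.7]
    - [0.033,-0.025,0,-4.7]
    - [0.033,-0.025,0,-4.7]
    - [0.033,-0.025,0,-4.7]
  claw: 0
  squeeze: 25

```text
clock: 2.47
tcp_pos: [387.4, 334.7, 205.7]
eef_rot: [[0.634, 0.0, 0.773], [-0.773, 0.0, 0.634], [-0.0, -1.0, 0.001]]
contact_force: [-0.4, 0.3, 0.0]
finger_gap: 1.0
```

Call:
apply_moves:
  targets:
    - [0.033,-0.025,-0.01,-4.7]
    - [0.033,-0.025,-0.01,-4.7]
    - [0.033,-0.025,-0.01,-4.7]
    - [0.033,-0.025,-0.01,-4.7]
    - [0.033,-0.025,-0.01,-4.7]
    - [0.033,-0.025,-0.01,-4.7]
    - [0.033,-0.025,-0.01,-4.7]
    - [0.033,-0.025,-0.01,-4.7]

```text
clock: 3.13
tcp_pos: [645.7, 139.1, 126.6]
eef_rot: [[0.03, 0.0, 1.0], [-1.0, 0.0, 0.03], [-0.0, -1.0, 0.0]]
contact_force: [0.1, 1.6, 0.3]
finger_gap: 0.997
```

Call:
apply_moves:
  targets:
    - [0,0,0,0]
    - [0,0,0,0]
    - [0,0,0,0]
    - [0,0,0,0]
    - [0,0,0,0]
    - [0,0,0,0]
    - [0,0,0,0]
    - [0,0,0,0]

```text
clock: 3.8
tcp_pos: [644.2, 141.0, 127.6]
eef_rot: [[0.035, 0.0, 0.999], [-0.999, 0.0, 0.035], [-0.0, -1.0, 0.0]]
contact_force: [-0.6, -0.6, 1.4]
finger_gap: 1.005
```

Call:
apply_moves:
  targets:
    - [0.0064,-0.003,-0.02,0]
    - [0.0064,-0.003,-0.02,0]
    - [0,0,-0.02,0]
    - [0,0,-0.02,0]
    - [0,0,-0.015,0]
    - [0,0,0,0]
    - [0,0,0,0]
    - [0,0,0,0]

```text
clock: 4.47
tcp_pos: [657.7, 134.8, 33.6]
eef_rot: [[0.035, 0.002, 0.999], [-0.999, 0.0, 0.035], [-0.0, -1.0, 0.002]]
contact_force: [-0.2, 0.3, -0.7]
finger_gap: 1.001
```

```bash
python3 - <<'E'
from h import *
a=[]
for n,(x,y) in(("top",(285,152)),("scene",(342,262))):
    p,d=optics.grab_frame(n); a.append(cv2.resize(p[y-45:y+45,x-50:x+50,::-1],(400,360),interpolation=cv2.INTER_CUBIC))
cv2.imwrite('pics/k1.png',np.hstack(a))
print(robot.get_state()['tcp_pos'])
E
```

```text
[657.78914057 134.78031889  33.74006255]
```

View pics/k1.png

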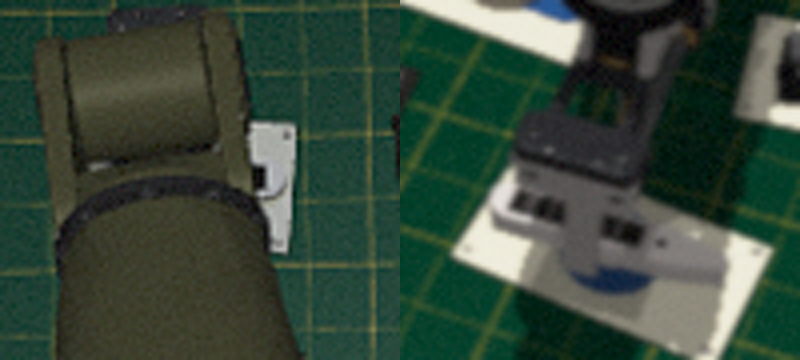

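The scene crop shows the near finger in front of the knife at about its middle, at crop (580,230). I'll lower to z ≈ 5 and close.

Call:
apply_moves:
  targets:
    - [0,0,-0.01,0]
    - [0,0,-0.01,0]
    - [0,0,-0.006,0]
    - [0,0,-0.0025,0]
    - [0,0,0,0]
    - [0,0,0,0]
    - [0,0,0,0]
    - [0,0,0,0]

```text
clock: 5.23
tcp_pos: [657.0, 134.6, 3.4]
eef_rot: [[0.034, -0.0, 0.999], [-0.999, -0.0, 0.034], [0.0, -1.0, -0.0]]
contact_force: [-0.9, -0.0, 1.4]
finger_gap: 1.0
```

Call:
apply_moves:
  targets:
    - [0,0,0,0]
    - [0,0,0,0]
    - [0,0,0,0]
    - [0,0,0,0]
    - [0,0,0,0]
    - [0,0,0,0]
    - [0,0,0,0]
    - [0,0,0,0]
  claw: 1
  squeeze: 25

```text
clock: 5.9
tcp_pos: [657.1, 134.6, 3.7]
eef_rot: [[0.035, 0.0, 0.999], [-0.999, 0.0, 0.035], [-0.0, -1.0, 0.0]]
contact_force: [-0.5, 0.5, 0.4]
finger_gap: 0.473
```

Call:
apply_moves:
  targets:
    - [0,0,0,0]
    - [0,0,0,0]
    - [0,0,0.01,0]
    - [0,0,0.02,0]
    - [0,0,0.02,0]
    - [0,0,0.02,0]
    - [0,0,0,0]
    - [0,0,0,0]

```text
clock: 6.57
tcp_pos: [657.5, 134.7, 74.7]
eef_rot: [[0.035, 0.002, 0.999], [-0.999, 0.0, 0.035], [-0.0, -1.0, 0.002]]
contact_force: [-0.1, 0.3, -1.9]
finger_gap: 0.296
```

```bash
python3 - <<'E'
from h import *
a=[]
for n,(x,y) in(("scene",(342,255)),):
    p,d=optics.grab_frame(n); a.append(cv2.resize(p[y-50:y+50,x-70:x+70,::-1],None,fx=4,fy=4,interpolation=cv2.INTER_CUBIC))
cv2.imwrite('pics/k2.png',np.hstack(a))
E
```

```text
(no output)
```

View pics/k2.png

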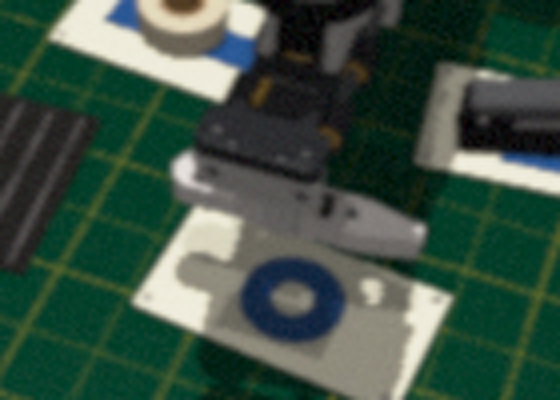

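Knife held, gap 27.8 mm, and the ring shadow on plate_roll shows clear. Now to the pad.

Call:
apply_moves:
  targets:
    - [-0.001,-0.032,0,0]
    - [-0.001,-0.032,0,0]
    - [-0.001,-0.032,0,0]
    - [-0.001,-0.032,0,0]
    - [-0.001,-0.032,0,0]
    - [-0.001,-0.032,0,0]
    - [-0.001,-0.032,0,0]
    - [-0.001,-0.032,0,0]

```text
clock: 7.28
tcp_pos: [648.1, -122.8, 71.9]
eef_rot: [[0.035, -0.003, 0.999], [-0.999, 0.001, 0.035], [-0.001, -1.0, -0.003]]
contact_force: [1.2, 0.1, -2.3]
finger_gap: 0.295
```

Call:
apply_moves:
  targets:
    - [0,0,0,0]
    - [0,0,0,0]
    - [0,0,-0.02,0]
    - [0,0,-0.02,0]
    - [0,0,-0.02,0]
    - [0,0,0,0]
    - [0,0,0,0]
    - [0,0,0,0]

```text
clock: 7.95
tcp_pos: [649.6, -120.7, 14.6]
eef_rot: [[0.035, 0.001, 0.999], [-0.999, -0.0, 0.035], [0.0, -1.0, 0.001]]
contact_force: [-0.3, -0.0, -0.8]
finger_gap: 0.292
```

Call:
apply_moves:
  targets:
    - [0,0,-0.005,0]
    - [0,0,-0.003,0]
    - [0,0,-0.002,0]
    - [0,0,0,0]
    - [0,0,0,0]
    - [0,0,0,0]
    - [0,0,0,0]
    - [0,0,0,0]

```text
clock: 8.62
tcp_pos: [649.5, -121.3, 5.2]
eef_rot: [[0.034, 0.001, 0.999], [-0.999, -0.0, 0.034], [0.0, -1.0, 0.001]]
contact_force: [-5.8, 2.3, 10.5]
finger_gap: 0.298
```

Call:
apply_moves:
  targets:
    - [0,0,0,0]
    - [0,0,0,0]
    - [0,0,0,0]
    - [0,0,0,0]
    - [0,0,0,0]
    - [0,0,0.01,0]
    - [0,0,0.03,0]
    - [0,0,0.03,0]
  claw: 0

```text
clock: 9.28
tcp_pos: [648.4, -121.2, 74.1]
eef_rot: [[0.034, -0.002, 0.999], [-0.999, 0.001, 0.034], [-0.001, -1.0, -0.002]]
contact_force: [0.8, -0.2, 0.9]
finger_gap: 0.826
```

Call:
apply_moves:
  targets:
    - [-0.026,0.0155,0,0]
    - [-0.026,0.0155,0,0]
    - [-0.026,0.0155,0,0]
    - [-0.026,0.0155,0,0]
    - [-0.026,0.0155,0,0]
    - [-0.026,0.0155,0,0]
    - [-0.026,0.0155,0,0]
    - [0,0,0,0]

```text
clock: 9.95
tcp_pos: [463.7, -11.0, 74.1]
eef_rot: [[0.036, -0.002, 0.999], [-0.999, 0.0, 0.036], [-0.0, -1.0, -0.002]]
contact_force: [-0.1, -0.5, -0.7]
finger_gap: 1.003
```

Call:
apply_moves:
  targets:
    - [0,0,0,0]
    - [0,0,0,0]
    - [0,0,0,0]
    - [0,0,0,0]
    - [0,0,0,0]
    - [0,0,0,0]
    - [0,0,0,0]
    - [0,0,0,0]

```text
clock: 10.62
tcp_pos: [467.2, -13.0, 73.6]
eef_rot: [[0.034, -0.0, 0.999], [-0.999, 0.0, 0.034], [-0.0, -1.0, -0.0]]
contact_force: [-0.6, -0.2, 1.0]
finger_gap: 1.002
```

Call:
apply_moves:
  targets:
    - [-0.003,0.002,-0.015,0]
    - [0,0,-0.015,0]
    - [0,0,-0.015,0]
    - [0,0,-0.01,0]
    - [0,0,-0.009,0]
    - [0,0,0,0]
    - [0,0,0,0]
    - [0,0,0,0]

```text
clock: 11.28
tcp_pos: [464.5, -10.9, 10.3]
eef_rot: [[0.035, 0.001, 0.999], [-0.999, -0.0, 0.035], [0.0, -1.0, 0.001]]
contact_force: [-0.3, 0.1, 0.4]
finger_gap: 1.003
```

Call:
apply_moves:
  targets:
    - [0,0,0,0]
    - [0,0,0,0]
    - [0,0,0,0]
    - [0,0,0,0]
    - [0,0,0,0]
    - [0,0,0,0]
    - [0,0,0,0]
    - [0,0,0,0]
  claw: 1

```text
clock: 11.95
tcp_pos: [464.3, -10.9, 9.9]
eef_rot: [[0.034, 0.0, 0.999], [-0.999, -0.0, 0.034], [0.0, -1.0, 0.0]]
contact_force: [0.4, -0.3, 3.7]
finger_gap: 0.668
```

Call:
apply_moves:
  targets:
    - [0,0,0,0]
    - [0,0,0.01,0]
    - [0,0,0.02,0]
    - [0,0,0.03,0]
    - [0,0,0.03,0]
    - [0,0,0,0]
    - [0,0,0,0]
    - [0,0,0,0]

```text
clock: 12.62
tcp_pos: [463.6, -10.8, 99.2]
eef_rot: [[0.034, -0.001, 0.999], [-0.999, 0.0, 0.034], [-0.0, -1.0, -0.001]]
contact_force: [-0.2, 0.1, -1.1]
finger_gap: 0.666
```

```bash
python3 - <<'E'
from h import *
p,d=optics.grab_frame("scene"); cv2.imwrite('pics/r1.png',cv2.resize(p[130:300,170:470,::-1],None,fx=2.6,fy=2.6,interpolation=cv2.INTER_CUBIC))
E
```

```text
(no output)
```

View pics/r1.png

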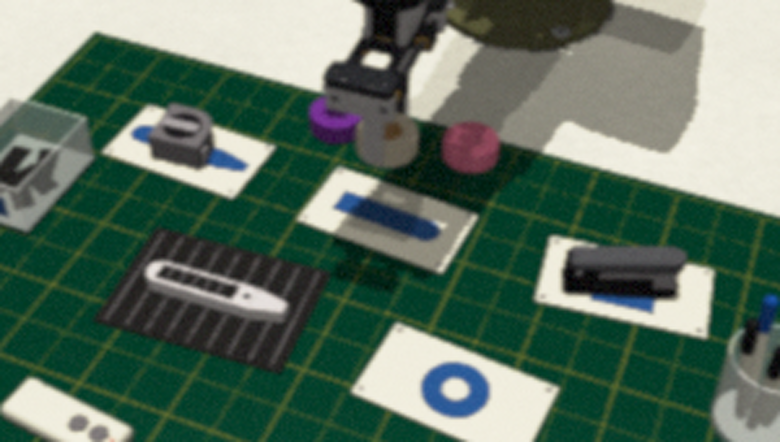

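The roll is held and the knife lies flat on the pad. The bar and disc shadows show clear. I'll re-measure the visible targets.

```bash
cat > blue.py <<'E'
from fit import *
def blue(n,img,cxy,r=95,z=3):
    hsv=cv2.cvtColor(img,cv2.COLOR_RGB2HSV)
    H,W=img.shape[:2]; v,u=np.mgrid[0:H,0:W]
    P=at_z(n,np.c_[u.ravel(),v.ravel()],z)[:,:2].reshape(H,W,2)
    m=(np.linalg.norm(P-np.array(cxy),axis=2)<r)&(abs(hsv[:,:,0].astype(int)-108)<14)&(hsv[:,:,1]>100)&(hsv[:,:,2]>50)
    k,l,st,c=cv2.connectedComponentsWithStats(m.astype(np.uint8)); m=l==1+np.argmax(st[1:,4])
    return cv2.minAreaRect(P[m].astype(np.float32)),P[m].mean(0),m.sum()
E
python3 - <<'E'
from blue import *
for n in("top","scene"):
    p,d=optics.grab_frame(n)
    for k,c in (('roll',(662,142)),('stapler',(470,-3))):
        try:
            rc,m=bench_fit(n,p,c); print(n,k,'plate',np.round(rc[0],1),np.round(rc[1],1),round(long_ang(rc),1))
            b,c2,q=blue(n,p,c); print('   blue',np.round(b[0],1),np.round(b[1],1),round(long_ang(b),1),c2,q)
        except Exception as e: print(n,k,e)
    for t in('knife','plate_roll'):
        r=pinpoint(n,t); print(n,t,[(round(x['p'],2),at_z(n,x['position'],3)[0].round(1)) for x in r[:2]])
    if n=='top': cv2.imwrite('pics/t2.png',cv2.resize(p[100:290,150:500,::-1],None,fx=2.2,fy=2.2))
E
```

```text
top roll plate [661.9 142.3] [172.3  95.6] 85.0
   blue [661.8 142.3] [61.7 59.6] 88.7 [662.38317466 143.03665273] 291
top stapler plate [477.8  80.7] [ 5.1 93.5] -4.7
top stapler attempt to get argmax of an empty sequence
top knife [(0.95, array([ 650.2, -118.1,    3. ]))]
top plate_roll [(0.69, array([659.5, 144.6,   3. ])), (0.5, array([ 454.3, -262.7,    3. ]))]
scene roll plate [663.  142.2] [176.1 101.2] 84.9
   blue [662.5 143. ] [58.1 59.5] -67.3 [663.15259613 142.54351178] 303
scene stapler plate [470.6  -3.5] [177.3 101.1] 86.6
   blue [470.5  -3.3] [115.   26.4] 85.9 [470.60366092  -3.92288812] 258
scene knife [(0.73, array([ 650. , -108.1,    3. ]))]
scene plate_roll [(0.89, array([663.5, 136.4,   3. ]))]
```

View pics/t2.png

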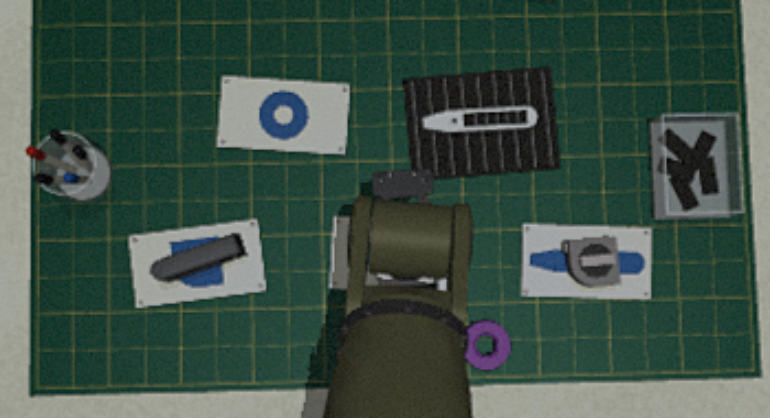

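Top and scene agree to 1 mm: plate_roll (662.3,142.4), plate_stapler (470.6,-3.2). I'll carry the roll over.

Call:
apply_moves:
  targets:
    - [0.0248,0.0192,0,0]
    - [0.0248,0.0192,0,0]
    - [0.0248,0.0192,0,0]
    - [0.0248,0.0192,0,0]
    - [0.0248,0.0192,0,0]
    - [0.0248,0.0192,0,0]
    - [0.0248,0.0192,0,0]
    - [0.0248,0.0192,0,0]

```text
clock: 13.63
tcp_pos: [663.4, 143.8, 99.1]
eef_rot: [[0.035, -0.001, 0.999], [-0.999, -0.0, 0.035], [0.0, -1.0, -0.001]]
contact_force: [-0.0, -0.6, -1.2]
finger_gap: 0.665
```

Call:
apply_moves:
  targets:
    - [0,0,0,0]
    - [0,0,0,0]
    - [0,0,-0.02,0]
    - [0,0,-0.02,0]
    - [0,0,-0.02,0]
    - [0,0,-0.02,0]
    - [0,0,0,0]
    - [0,0,0,0]

```text
clock: 14.3
tcp_pos: [661.7, 142.0, 19.4]
eef_rot: [[0.034, -0.002, 0.999], [-0.999, -0.0, 0.034], [0.0, -1.0, -0.002]]
contact_force: [-0.5, 0.3, -0.7]
finger_gap: 0.661
```

Call:
apply_moves:
  targets:
    - [0,0,0,0]
    - [0,0,0,0]
    - [0,0,0,0]
    - [0,0,0,0]
    - [0,0,0,0]
    - [0,0,0,0]
    - [0,0,0,0]
    - [0,0,0,0]

```text
clock: 14.97
tcp_pos: [662.5, 142.7, 19.7]
eef_rot: [[0.035, -0.0, 0.999], [-0.999, 0.0, 0.035], [-0.0, -1.0, -0.0]]
contact_force: [-0.8, -0.1, -1.2]
finger_gap: 0.659
```

Call:
apply_moves:
  targets:
    - [0,0,-0.005,0]
    - [0,0,-0.003,0]
    - [0,0,-0.0015,0]
    - [0,0,0,0]
    - [0,0,0,0]
    - [0,0,0,0]
    - [0,0,0,0]
    - [0,0,0,0]

```text
clock: 15.63
tcp_pos: [662.5, 142.7, 10.0]
eef_rot: [[0.034, -0.0, 0.999], [-0.999, -0.0, 0.034], [0.0, -1.0, -0.0]]
contact_force: [-0.3, -0.9, 0.3]
finger_gap: 0.666
```

Call:
apply_moves:
  targets:
    - [0,0,0,0]
    - [0,0,0,0]
    - [0,0,0,0]
    - [0,0,0,0]
    - [0,0,0.01,0]
    - [0,0,0.03,0]
    - [0,0,0.04,0]
    - [0,0,0.03,0]
  claw: 0

```text
clock: 16.3
tcp_pos: [662.8, 142.8, 123.7]
eef_rot: [[0.035, 0.002, 0.999], [-0.999, 0.0, 0.035], [-0.0, -1.0, 0.002]]
contact_force: [1.7, 0.3, 0.7]
finger_gap: 0.999
```

Call:
apply_moves:
  targets:
    - [-0.024,0.0138,0,1.9]
    - [-0.024,0.0138,0,1.9]
    - [-0.024,0.0138,0,1.9]
    - [-0.024,0.0138,0,1.9]
    - [-0.024,0.0138,0,1.9]
    - [-0.024,0.0138,0,1.9]
    - [-0.024,0.0138,0,1.9]
    - [-0.024,0.0138,0,1.9]

```text
clock: 16.97
tcp_pos: [469.5, 253.6, 121.1]
eef_rot: [[0.297, 0.001, 0.955], [-0.955, 0.0, 0.297], [-0.0, -1.0, 0.001]]
contact_force: [0.0, -0.0, 0.2]
finger_gap: 0.997
```

```bash
python3 - <<'E'
from h import *
print(robot.get_state()['tcp_pos'])
a=[]
p,d=optics.grab_frame("scene"); a.append(cv2.resize(p[140:310,270:500,::-1],None,fx=3,fy=3,interpolation=cv2.INTER_CUBIC))
cv2.imwrite('pics/s1.png',a[0])
p,d=optics.grab_frame("top")
for x in regions_of("top","roll")[:4]:
    P=cloud('top',d,x['region']); rc=cv2.minAreaRect(P[:,:2].astype(np.float32)); print(round(x['p'],2),np.round(rc[0],1),np.round(rc[1]),np.median(P[:,2]).round(1))
E
```

```text
[469.45230028 253.6475348  121.10896569]
0.85 [ 350.1 -117.2] [64. 60.] 23.0
0.77 [658.9 142.5] [62. 60.] 25.9
0.75 [334.6  43.6] [60. 59.] 23.4
```

View pics/s1.png

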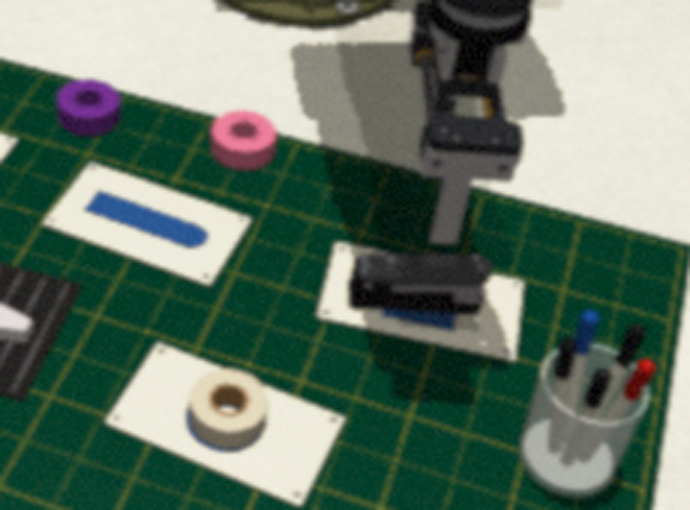

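The roll sits on its disc, and the stapler is under the open gripper. Descending to z ≈ 22.

Call:
apply_moves:
  targets:
    - [0,0,-0.02,0]
    - [0,0,-0.02,0]
    - [0,0,-0.02,0]
    - [0,0,-0.02,0]
    - [0,0,-0.018,0]
    - [0,0,0,0]
    - [0,0,0,0]
    - [0,0,0,0]

```text
clock: 17.78
tcp_pos: [471.6, 253.1, 23.4]
eef_rot: [[0.295, 0.001, 0.956], [-0.956, 0.001, 0.295], [-0.0, -1.0, 0.002]]
contact_force: [-0.7, -0.3, 0.9]
finger_gap: 0.999
```

Call:
apply_moves:
  targets:
    - [0,0,0,0]
    - [0,0,0,0]
    - [0,0,0,0]
    - [0,0,0,0]
    - [0,0,0,0]
    - [0,0,0,0]
    - [0,0,0,0]
    - [0,0,0,0]
  claw: 1

```text
clock: 18.45
tcp_pos: [470.5, 253.1, 22.2]
eef_rot: [[0.295, -0.0, 0.955], [-0.955, -0.0, 0.295], [0.0, -1.0, -0.0]]
contact_force: [-0.6, -0.6, 0.5]
finger_gap: 0.469
```

Call:
apply_moves:
  targets:
    - [0,0,0,0]
    - [0,0,0,0]
    - [0,0,0,0]
    - [0,0,0.01,0]
    - [0,0,0.02,0]
    - [0,0,0.03,0]
    - [0,0,0,0]
    - [0,0,0,0]

```text
clock: 19.12
tcp_pos: [470.9, 253.3, 83.5]
eef_rot: [[0.295, 0.002, 0.955], [-0.955, 0.001, 0.295], [-0.0, -1.0, 0.002]]
contact_force: [-0.2, 0.1, -3.8]
finger_gap: 0.287
```

```bash
python3 - <<'E'
from blue import *
s=robot.get_state();print(s['tcp_pos'],s['finger_gap'])
for n in("scene","top"):
    p,d=optics.grab_frame(n)
    if n=="scene":cv2.imwrite('pics/s2.png',cv2.resize(p[140:310,270:500,::-1],None,fx=3,fy=3,interpolation=cv2.INTER_CUBIC))
    for k,c in (('stapler',(470,-3)),('measure',(467,259)),('knife',(456,-254))):
        try:
            rc,m=bench_fit(n,p,c); print(n,k,'plate',np.round(rc[0],1),np.round(rc[1],1),round(long_ang(rc),1))
            b,c2,q=blue(n,p,c); print('   blue',np.round(b[0],1),np.round(b[1],1),round(long_ang(b),1),c2,q)
        except Exception as e: print(n,k,e)
E
```

```text
[470.9388484  253.32564237  83.5331518 ] 0.2867407107695331
scene stapler plate [471.3  -3.7] [177.5 102. ] 85.7
   blue [470.3  -3.3] [115.   26.1] 85.9 [470.52713077  -3.62706947] 256
scene measure plate [461.9 298.8] [100.2  98.3] 5.3
   blue [466.9 259.8] [57.7 59.5] -84.9 [468.68647912 258.92046075] 334
scene knife plate [ 451.8 -255.3] [177.3 112.7] 86.7
   blue [ 456.  -207.1] [23.5 42.9] -80.7 [ 458.17435656 -209.73994154] 63
top stapler plate [470.9  -3. ] [173.   97.1] 85.4
   blue [471.4  -3.9] [116.3  30.3] 85.6 [471.2043217   -3.87547031] 405
top measure plate [477.4 184.8] [99.1 38.9] 20.2
top measure attempt to get argmax of an empty sequence
top knife plate [ 456.8 -254.1] [170.9  96.8] 86.5
   blue [ 459.2 -204.8] [46.6 23.3] 88.6 [ 459.16419093 -206.33487369] 123
```

View pics/s2.png

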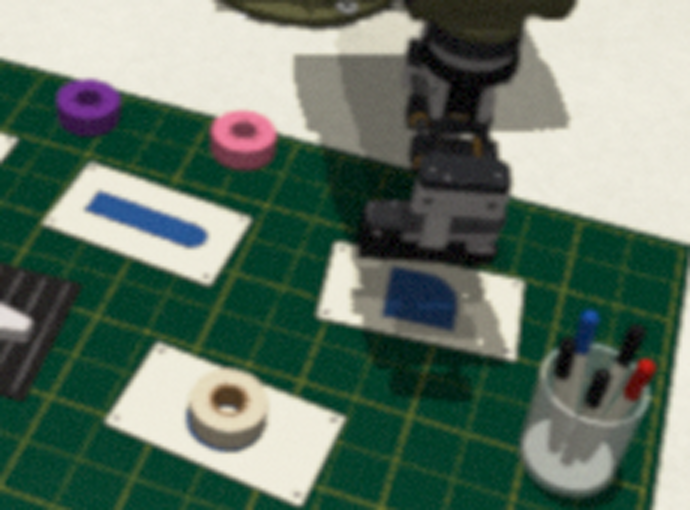

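Call:
apply_moves:
  targets:
    - [0,-0.032,0,-2.7]
    - [0,-0.032,0,-2.7]
    - [0,-0.032,0,-2.7]
    - [0,-0.032,0,-2.7]
    - [0,-0.032,0,-2.7]
    - [0,-0.032,0,-2.7]
    - [0,-0.032,0,-2.7]
    - [0,-0.032,0,-2.7]

```text
clock: 19.88
tcp_pos: [469.5, -4.3, 81.0]
eef_rot: [[-0.079, -0.002, 0.997], [-0.997, 0.0, -0.079], [-0.0, -1.0, -0.002]]
contact_force: [0.2, 0.4, -3.5]
finger_gap: 0.29
```

Call:
apply_moves:
  targets:
    - [0,0,0,0]
    - [0,0,0,0]
    - [0,0,-0.02,0]
    - [0,0,-0.02,0]
    - [0,0,-0.01,0]
    - [0,0,0,0]
    - [0,0,0,0]
    - [0,0,0,0]

```text
clock: 20.55
tcp_pos: [470.9, -2.5, 32.9]
eef_rot: [[-0.076, 0.001, 0.997], [-0.997, -0.0, -0.076], [0.0, -1.0, 0.001]]
contact_force: [0.2, 0.4, -2.5]
finger_gap: 0.285
```

Call:
apply_moves:
  targets:
    - [0,0,0,0]
    - [0,0,0,0]
    - [0,0,0,0]
    - [0,0,0,0]
    - [0,0,0,0]
    - [0,0,0,0]
    - [0,0,0,0]
    - [0,0,0,0]

```text
clock: 21.22
tcp_pos: [470.5, -2.9, 32.2]
eef_rot: [[-0.077, -0.0, 0.997], [-0.997, 0.0, -0.077], [-0.0, -1.0, -0.0]]
contact_force: [-0.4, 0.2, -4.0]
finger_gap: 0.288
```

```bash
python3 - <<'E'
from blue import *
s=robot.get_state();print(s['tcp_pos'],s['finger_gap'])
for n in("scene","top"):
    p,d=optics.grab_frame(n)
    if n=="scene":cv2.imwrite('pics/s3.png',cv2.resize(p[140:310,270:500,::-1],None,fx=3,fy=3,interpolation=cv2.INTER_CUBIC))
    for k,c in (('measure',(467,259)),):
        try:
            rc,m=bench_fit(n,p,c); print(n,k,'plate',np.round(rc[0],1),np.round(rc[1],1),round(long_ang(rc),1))
            b,c2,q=blue(n,p,c); print('   blue',np.round(b[0],1),np.round(b[1],1),round(long_ang(b),1),c2,q)
        except Exception as e: print(n,k,e)
E
```

```text
[470.52936493  -2.91066626  32.18877228] 0.2883863207011577
scene measure plate [467.5 259.8] [102.4 176.4] -84.0
   blue [466.8 259.5] [57.7 58.4] -83.6 [468.64743292 258.58880531] 330
top measure plate [467.2 259. ] [ 96.9 171.7] -83.6
   blue [467.5 259.7] [61.  62.2] -85.0 [468.87449178 258.52272257] 428
```

View pics/s3.png

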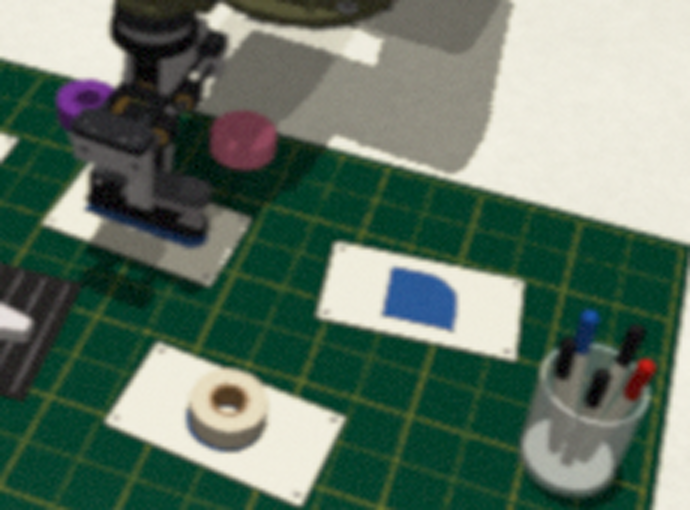

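Call:
apply_moves:
  targets:
    - [0,0,-0.005,0]
    - [0,0,-0.003,0]
    - [0,0,-0.002,0]
    - [0,0,0,0]
    - [0,0,0,0]
    - [0,0,0,0]
    - [0,0,0,0]
    - [0,0,0,0]

```text
clock: 21.98
tcp_pos: [470.4, -2.9, 22.1]
eef_rot: [[-0.077, -0.0, 0.997], [-0.997, 0.0, -0.077], [-0.0, -1.0, -0.0]]
contact_force: [-0.8, -0.3, -1.6]
finger_gap: 0.29
```

Call:
apply_moves:
  targets:
    - [0,0,0,0]
    - [0,0,0,0]
    - [0,0,0,0]
    - [0,0,0,0]
    - [0,0,0,0]
    - [0,0,0,0]
    - [0,0,0.03,0]
    - [0,0,0.04,0]
  claw: 0

```text
clock: 22.65
tcp_pos: [468.7, -2.8, 90.7]
eef_rot: [[-0.077, -0.006, 0.997], [-0.997, 0.0, -0.077], [-0.0, -1.0, -0.006]]
contact_force: [1.6, -1.0, 0.3]
finger_gap: 0.82
```

Call:
apply_moves:
  targets:
    - [0,0,0.03,0]
    - [-0.002,-0.033,0,1]
    - [-0.002,-0.033,0,1]
    - [-0.002,-0.033,0,1]
    - [0,0,0,1]
    - [0,0,0,0]
    - [0,0,0,0]
    - [0,0,0,0]

```text
clock: 23.32
tcp_pos: [464.6, -101.0, 122.1]
eef_rot: [[-0.007, -0.0, 1.0], [-1.0, 0.0, -0.007], [-0.0, -1.0, -0.0]]
contact_force: [0.2, 0.4, 0.0]
finger_gap: 1.0
```

```bash
python3 - <<'E'
from blue import *
s=robot.get_state();print(s['tcp_pos'],s['finger_gap'])
p,d=optics.grab_frame("scene")
a=cv2.resize(p[140:310,200:430,::-1],(400,296),interpolation=cv2.INTER_CUBIC)
p,d=optics.grab_frame("top")
def c(x,y):return cv2.resize(p[y-25:y+25,x-33:x+33,::-1],(390,296),interpolation=cv2.INTER_CUBIC)
cv2.imwrite('pics/m1.png',np.vstack([np.hstack([a,c(417,219)]),np.hstack([cv2.resize(c(330,217),(400,296)),c(279,152)])]))
# measure: grey mask -> rotated square fit via edges, at top plane
v,u=np.mgrid[195:245,393:443]
P=at_z('top',np.c_[u.ravel(),v.ravel()],35)[:,:2]
hsv=cv2.cvtColor(p,cv2.COLOR_RGB2HSV)[195:245,393:443].reshape(-1,3).astype(int)
print(hsv.reshape(50,50,3)[24,::4])
Z=np.array(cloud('top',d,np.ones_like(d,bool)) if (d>0).all() else np.zeros((1,3)))
np.save('/tmp/p.npy',p)
E
```

```text
[ 464.60442861 -101.02027194  122.1312752 ] 1.0003337411982443
[[ 30 114  56]
 [ 42  38  34]
 [ 28  62  66]
 [ 33  37  62]
 [ 60   4  70]
 [165  16  64]
 [140   5 144]
 [120   2 142]
 [  0   2 132]
 [170   6 130]
 [107 187 116]
 [107 163 114]
 [107 202 110]]
```

View pics/m1.png

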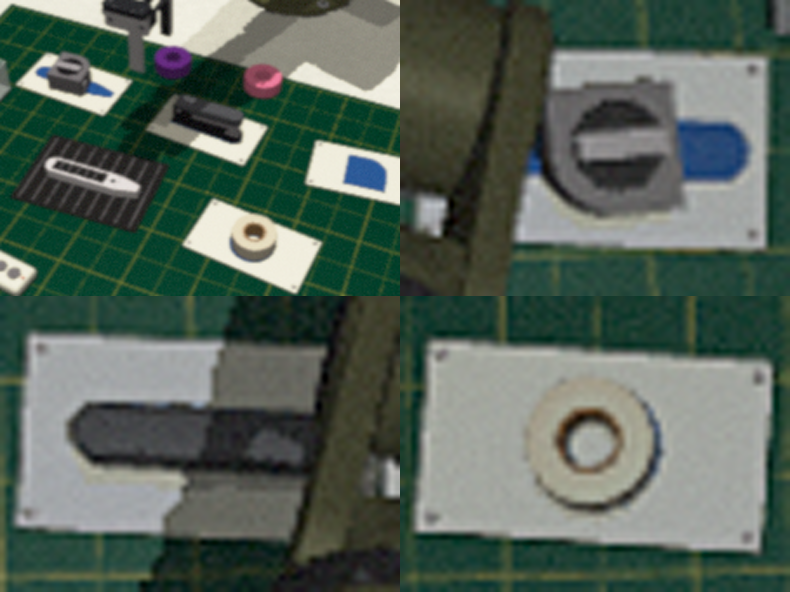

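```bash
python3 - <<'E'
from h import *
f=lambda x,y:[384+(x-400)/5.91,194+y/5.92]
for q in [(677,147),(608,88),(668,82),(685,208),(548,92)]: print(q,at_z('top',[f(*q)],35)[0].round(1))
e=np.deg2rad(96.3);X=np.array([np.cos(e),np.sin(e)]);Y=np.array([-X[1],X[0]])
a=at_z('top',[f(677,147)],35)[0][:2];b=at_z('top',[f(608,88)],35)[0][:2]
s=(a@X+31); t=(b@Y+31); print(s*X+t*Y)
E
```

```text
(677, 147) [ 452.8 -290.5   35. ]
(608, 88) [ 482.  -258.4   35. ]
(668, 82) [ 484.2 -287.5   35. ]
(685, 208) [ 423.4 -293.1   35. ]
(548, 92) [ 480.8 -229.4   35. ]
[ 450.96639504 -259.519454  ]
```

The roll and stapler look seated on their shadows. The measure's axis is 96.3° (edge and strip agree), centre about (452.5,-259.5).

Call:
apply_moves:
  targets:
    - [-0.002,-0.0265,0,1.1]
    - [-0.002,-0.0265,0,1.1]
    - [-0.002,-0.0265,0,1.1]
    - [-0.002,-0.0265,0,1.1]
    - [-0.002,-0.0265,0,1.1]
    - [-0.002,-0.0265,0,1.2]
    - [0,0,0,0]
    - [0,0,0,0]

```text
clock: 24.08
tcp_pos: [452.5, -261.0, 121.9]
eef_rot: [[0.108, -0.0, 0.994], [-0.994, 0.0, 0.108], [-0.0, -1.0, -0.0]]
contact_force: [-0.5, -1.0, 0.6]
finger_gap: 0.998
```

Call:
apply_moves:
  targets:
    - [0,0,-0.02,0]
    - [0,0,-0.02,0]
    - [0,0,-0.02,0]
    - [0,0,-0.015,0]
    - [0,0,0,0]
    - [0,0,0,0]
    - [0,0,0,0]
    - [0,0,0,0]

```text
clock: 24.75
tcp_pos: [453.2, -260.8, 48.4]
eef_rot: [[0.11, 0.001, 0.994], [-0.994, -0.001, 0.11], [0.001, -1.0, 0.001]]
contact_force: [0.4, -0.3, 0.1]
finger_gap: 0.999
```

```bash
python3 - <<'E'
from h import *
s=robot.get_state();print(s['tcp_pos'],s['finger_gap'])
p,d=optics.grab_frame("scene")
cv2.imwrite('pics/m2.png',cv2.resize(p[140:230,180:300,::-1],None,fx=5,fy=5,interpolation=cv2.INTER_CUBIC))
E
```

```text
[ 453.18122339 -260.79147632   48.39276877] 0.9992757666420911
```

View pics/m2.png

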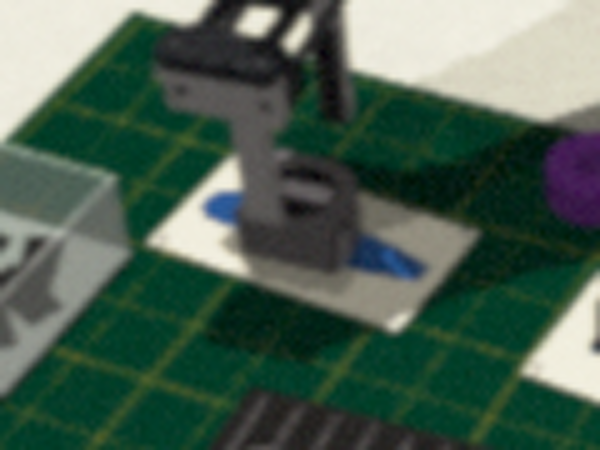

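```bash
python3 - <<'E'
from h import *
c=optics.camera_info('scene');E=c['extrinsics']
for P in [(504,-255,48.4),(484,-256,35),(484,-256,3),(487,-288,35),(481,-226,35)]:
    q=E[:3,:3]@np.array(P)+E[:3,3];u=c['cx']+c['fx']*q[0]/-q[2];v=c['cy']-c['fy']*q[1]/-q[2]
    print(P,(u-180)*5,(v-140)*5)
E
```

```text
(504, -255, 48.4) 264.77249702527604 224.9458232122582
(484, -256, 35) 283.03677545089755 221.3579008639701
(484, -256, 3) 288.65311668492484 262.5276003125158
(487, -288, 35) 232.1934672157107 210.35847215988852
(481, -226, 35) 331.2957985726074 231.56942623356343
```

```bash
python3 - <<'E'
from h import *
for n in('top','scene'): print(n,ray(n,[[0,0]])[0])
p=np.load('/tmp/p.npy')
# right edge of measure and right end of blue / plate along rows through the middle, in old top picture
for z,u in((35,430.6),(3,430.6),(3,446)): print(z,u,at_z('top',[[u,218.5]],z)[0].round(1))
s,_=optics.grab_frame('scene')
g=s[140:230,180:300,::-1]
g=cv2.resize(s[160:205,215:265,::-1],None,fx=14,fy=12,interpolation=cv2.INTER_CUBIC); cv2.imwrite('pics/m3.png',g)
E
```

```text
top [ 378.60111324   20.80431134 1432.38665485]
scene [1332.37911715  323.22277838  899.14265413]
35 430.6 [ 453.8 -289.8   35. ]
3 430.6 [ 455.5 -296.9    3. ]
3 446 [ 454.4 -341.8    3. ]
```

View pics/m3.png

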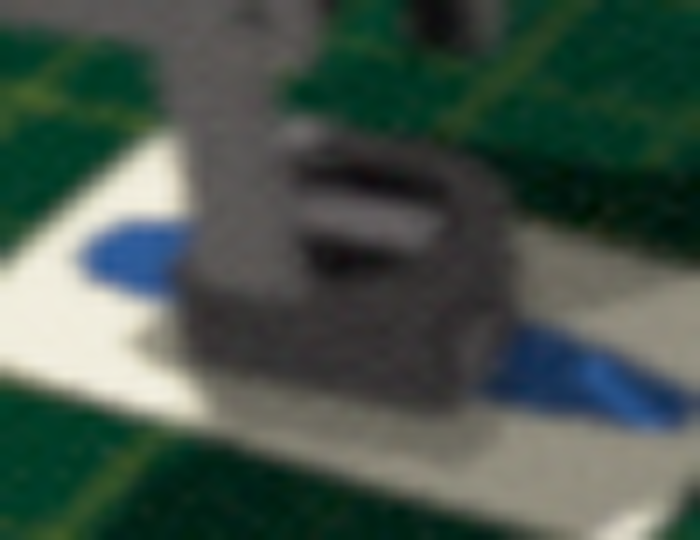

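```bash
python3 - <<'E'
from h import *
f=lambda x,y:[215+x/14,160+y/12]
a=at_z('scene',[f(195,362)],3)[0];b=at_z('scene',[f(460,410)],3)[0]
print(a,b,np.linalg.norm(a-b),np.degrees(np.arctan2(*(b-a)[[1,0]])))
m=(a+b)/2;e=np.deg2rad(96.3);print(m[:2]-31*np.array([np.sin(e),-np.cos(e)]))
a=at_z('scene',[f(183,275)],35)[0];b=at_z('scene',[f(470,325)],35)[0];print(a,b,np.linalg.norm(a-b))
E
```

```text
[ 485.06382446 -285.03673907    3.        ] [ 478.78604453 -225.1139341     3.        ] 60.25075166576668 95.98074397982772
[ 451.11214488 -258.47710023]
[ 488.44068467 -281.72425649   35.        ] [ 481.37617975 -218.26408834   35.        ] 63.85217436478902
```

The scene view's base edge gives (451,-258.5), angle 96°, which agrees with the top view. Lowering with a small shift.

Call:
apply_moves:
  targets:
    - [-0.0005,0.0018,-0.012,0]
    - [0,0,-0.012,0]
    - [0,0,-0.009,0]
    - [0,0,-0.005,0]
    - [0,0,0,0]
    - [0,0,0,0]
    - [0,0,0,0]
    - [0,0,0,0]

```text
clock: 25.52
tcp_pos: [452.3, -259.3, 9.6]
eef_rot: [[0.109, 0.001, 0.994], [-0.994, -0.0, 0.109], [0.0, -1.0, 0.001]]
contact_force: [-0.1, -0.2, -0.4]
finger_gap: 0.998
```

Call:
apply_moves:
  targets:
    - [0,0,0,0]
    - [0,0,0,0]
    - [0,0,0,0]
    - [0,0,0,0]
    - [0,0,0,0]
    - [0,0,0,0]
    - [0,0,0,0]
    - [0,0,0,0]
  claw: 1

```text
clock: 26.18
tcp_pos: [452.2, -259.1, 9.3]
eef_rot: [[0.109, 0.0, 0.994], [-0.994, -0.0, 0.109], [0.0, -1.0, 0.0]]
contact_force: [1.4, 0.3, 0.5]
finger_gap: 0.661
```

Call:
apply_moves:
  targets:
    - [0,0,0,0]
    - [0,0,0.01,0]
    - [0,0,0.02,0]
    - [0,0,0.03,0]
    - [0,0,0.03,0]
    - [0,0,0.02,0]
    - [0,0,0,0]
    - [0,0,0,0]

```text
clock: 26.85
tcp_pos: [452.0, -259.2, 119.8]
eef_rot: [[0.109, 0.001, 0.994], [-0.994, -0.001, 0.109], [0.001, -1.0, 0.001]]
contact_force: [-0.6, -0.9, -2.8]
finger_gap: 0.657
```

```bash
python3 - <<'E'
from blue import *
s=robot.get_state();print(s['tcp_pos'],s['finger_gap'])
for n in("top","scene"):
    p,d=optics.grab_frame(n)
    for k,c in (('measure',(467,259)),('knife',(456,-254))):
        try:
            rc,m=bench_fit(n,p,c); print(n,k,'plate',np.round(rc[0],1),np.round(rc[1],1),round(long_ang(rc),1))
            b,c2,q=blue(n,p,c); print('   blue',np.round(b[0],1),np.round(b[1],1),round(long_ang(b),1),c2,q)
        except Exception as e: print(n,k,e)
cv2.imwrite('pics/m4.png',cv2.resize(p[110:250,180:400,::-1],None,fx=3,fy=3,interpolation=cv2.INTER_CUBIC))
E
```

```text
[ 452.0442467  -259.20234467  119.80828702] 0.65710553434357
top measure plate [467.3 259.7] [ 97.  172.8] -83.8
   blue [467.5 260. ] [61.  61.6] -84.9 [468.91867226 258.66626072] 426
top knife plate [ 483.4 -180.7] [17.5 47.9] -6.5
   blue [ 458.9 -215. ] [67.  23.3] 88.6 [ 458.8652513  -212.66082515] 143
scene measure plate [467.5 259.8] [102.4 176.4] -84.0
   blue [466.9 259.7] [57.9 58.7] -83.6 [468.72612345 258.67173894] 332
scene knife plate [ 457.4 -256.9] [174.7 101.8] 86.7
   blue [ 456. -256.] [144.1  23.6] 87.1 [ 455.68997819 -257.80040138] 240
```

View pics/m4.png

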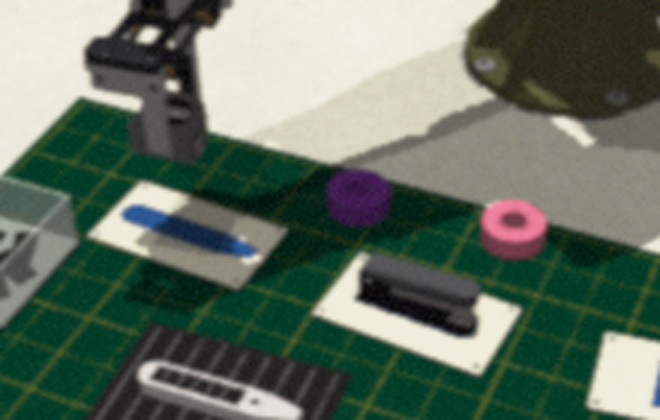

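Measure held (61.8 mm), knife shadow clear. Carrying it to plate_measure at (467.4,259.5), angle 96° as already held.

Call:
apply_moves:
  targets:
    - [0.001,0.0324,0,0]
    - [0.001,0.0324,0,0]
    - [0.001,0.0324,0,0]
    - [0.001,0.0324,0,0]
    - [0.001,0.0324,0,0]
    - [0.001,0.0324,0,0]
    - [0.001,0.0324,0,0]
    - [0.001,0.0324,0,0]

```text
clock: 27.62
tcp_pos: [459.0, 1.7, 117.8]
eef_rot: [[0.109, -0.003, 0.994], [-0.994, 0.0, 0.109], [-0.0, -1.0, -0.003]]
contact_force: [0.7, -0.3, -2.4]
finger_gap: 0.657
```

Call:
apply_moves:
  targets:
    - [0.001,0.0324,0,0]
    - [0.001,0.0324,0,0]
    - [0.001,0.0324,0,0]
    - [0.001,0.0324,0,0]
    - [0.001,0.0324,0,0]
    - [0.001,0.0324,0,0]
    - [0.001,0.0324,0,0]
    - [0.001,0.0324,0,0]

```text
clock: 28.28
tcp_pos: [467.1, 260.6, 117.5]
eef_rot: [[0.109, -0.003, 0.994], [-0.994, -0.001, 0.109], [0.001, -1.0, -0.003]]
contact_force: [0.3, -0.0, -1.6]
finger_gap: 0.657
```

Call:
apply_moves:
  targets:
    - [0,0,0,0]
    - [0,0,0,0]
    - [0,0,-0.025,0]
    - [0,0,-0.025,0]
    - [0,0,-0.025,0]
    - [0,0,-0.02,0]
    - [0,0,0,0]
    - [0,0,0,0]

```text
clock: 28.95
tcp_pos: [467.5, 258.1, 23.4]
eef_rot: [[0.108, -0.003, 0.994], [-0.994, -0.001, 0.108], [0.001, -1.0, -0.003]]
contact_force: [1.1, 0.4, -1.2]
finger_gap: 0.659
```

Call:
apply_moves:
  targets:
    - [0,0,0,0]
    - [0,0,0,0]
    - [0,0,0,0]
    - [0,0,0,0]
    - [0,0,0,0]
    - [0,0,0,0]
    - [0,0,0,0]
    - [0,0,0,0]

```text
clock: 29.62
tcp_pos: [468.0, 259.3, 24.2]
eef_rot: [[0.109, -0.0, 0.994], [-0.994, 0.0, 0.109], [-0.0, -1.0, -0.0]]
contact_force: [0.1, 0.9, -1.7]
finger_gap: 0.658
```

Call:
apply_moves:
  targets:
    - [0,0,-0.007,0]
    - [0,0,-0.005,0]
    - [0,0,-0.0025,0]
    - [0,0,0,0]
    - [0,0,0,0]
    - [0,0,0,0]
    - [0,0,0,0]
    - [0,0,0,0]

```text
clock: 30.28
tcp_pos: [468.0, 259.3, 9.5]
eef_rot: [[0.109, -0.0, 0.994], [-0.994, -0.0, 0.109], [0.0, -1.0, -0.0]]
contact_force: [0.6, 0.6, -1.1]
finger_gap: 0.663
```

Call:
apply_moves:
  targets:
    - [0,0,0,0]
    - [0,0,0,0]
    - [0,0,0,0]
    - [0,0,0,0]
    - [0,0,0,0]
    - [0,0,0.02,0]
    - [0,0,0.04,0]
    - [0,0,0.04,0]
  claw: 0

```text
clock: 30.95
tcp_pos: [467.2, 258.9, 110.1]
eef_rot: [[0.109, -0.003, 0.994], [-0.994, -0.001, 0.109], [0.001, -1.0, -0.003]]
contact_force: [0.4, -0.0, 0.0]
finger_gap: 0.998
```

```bash
python3 - <<'E'
from h import *
s=robot.get_state();print(s['tcp_pos'],s['finger_gap'])
p,d=optics.grab_frame("scene")
cv2.imwrite('pics/f1.png',cv2.resize(p[140:310,180:500,::-1],None,fx=2.5,fy=2.5,interpolation=cv2.INTER_CUBIC))
p,d=optics.grab_frame("top")
cv2.imwrite('pics/f2.png',cv2.resize(p[115:250,200:460,::-1],None,fx=3,fy=3,interpolation=cv2.INTER_CUBIC))
for x in regions_of("top","knife")[:2]:
    P=cloud('top',d,x['region']); v,u=np.nonzero(x['region']);Q=at_z('top',np.c_[u,v],19)[:,:2].astype(np.float32); print(x['p'],cv2.minAreaRect(Q),np.median(P[:,2]))
r=pinpoint("top","knife");print([(x['p'],at_z('top',[x['position']],3)) for x in r[:2]])
E
```

```text
[467.2065351 258.9070625 110.0609489] 0.9983987937121392
0.71 ((643.8646240234375, -119.1270980834961), (139.96620178222656, 29.472545623779297), 88.6995849609375) 18.062084063188536
0.39 ((658.7119140625, 142.33355712890625), (63.94853973388672, 64.80084991455078), 88.71060943603516) 25.85613896191512
[(0.84, array([[ 651.24398452, -124.28448528,    3.        ]]))]
```

View pics/f1.png

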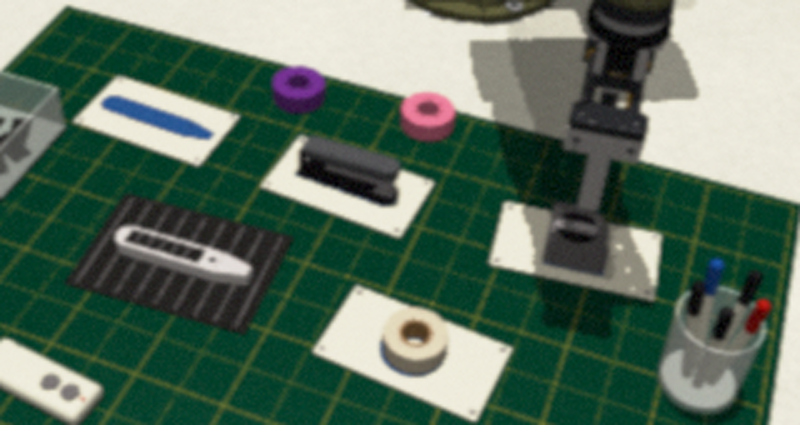

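View pics/f2.png

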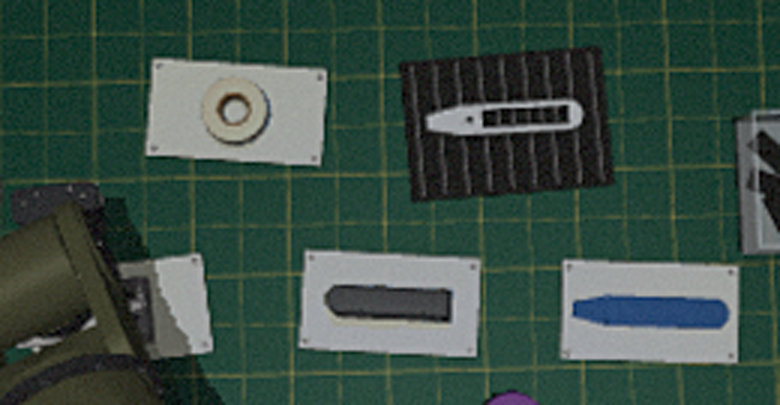

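```bash
python3 - <<'E'
from blue import *
p,d=optics.grab_frame("top")
f=lambda x,y:[200+x/3-.3,115+y/3-.3]
a=at_z('top',[f(427,122)],11)[0];b=at_z('top',[f(583,114)],17)[0];print(a,b,(a+b)/2,np.linalg.norm(a-b),np.degrees(np.arctan2(*(a-b)[[1,0]])))
rc,m=bench_fit('top',p,(456,-255));print('plate',rc)
print(blue('top',p,(456,-255)))
cr=lambda x,y:cv2.resize(p[y-25:y+25,x-33:x+33,::-1],(396,300),interpolation=cv2.INTER_CUBIC)
cv2.imwrite('pics/k5.png',np.hstack([cr(368,153),cr(417,219)]))
E
```

```text
[645.99964124 -43.80732527  11.        ] [ 649.28630622 -195.4081156    17.        ] [ 647.64297373 -119.60772044   14.        ] 151.75507172825405 91.24196276884271
plate ((456.96026611328125, -254.131103515625), (169.96571350097656, 97.02556610107422), 87.08370208740234)
(((456.4995422363281, -255.82440185546875), (148.7518310546875, 26.228900909423828), 88.61075592041016), array([ 456.75018502, -257.91932203]), np.int64(453))
```

View pics/k5.png

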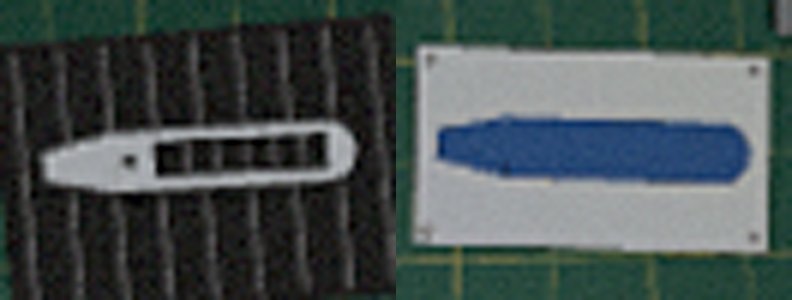

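Call:
apply_moves:
  targets:
    - [0.015,-0.0316,0,-0.35]
    - [0.015,-0.0316,0,-0.35]
    - [0.015,-0.0316,0,-0.35]
    - [0.015,-0.0316,0,-0.35]
    - [0.015,-0.0316,0,-0.35]
    - [0.015,-0.0316,0,-0.35]
    - [0.015,-0.0316,0,-0.35]
    - [0.015,-0.0316,0,-0.35]

```text
clock: 31.87
tcp_pos: [587.7, 4.8, 107.7]
eef_rot: [[0.06, -0.003, 0.998], [-0.998, 0.0, 0.06], [-0.0, -1.0, -0.003]]
contact_force: [-0.2, 0.3, 0.2]
finger_gap: 1.002
```

Call:
apply_moves:
  targets:
    - [0.015,-0.0316,0,-0.35]
    - [0.015,-0.0316,0,-0.35]
    - [0.015,-0.0316,0,-0.35]
    - [0.015,-0.0316,0,-0.35]
    - [0,0,-0.02,0]
    - [0,0,-0.02,0]
    - [0,0,-0.02,0]
    - [0,0,-0.01,0]

```text
clock: 32.53
tcp_pos: [646.1, -119.7, 34.9]
eef_rot: [[0.036, -0.006, 0.999], [-0.999, 0.001, 0.036], [-0.002, -1.0, -0.006]]
contact_force: [0.2, -0.6, -0.4]
finger_gap: 0.997
```

Call:
apply_moves:
  targets:
    - [0,0,0,0]
    - [0,0,0,0]
    - [0,0,0,0]
    - [0,0,0,0]
    - [0,0,0,0]
    - [0,0,0,0]
    - [0,0,0,0]
    - [0,0,0,0]

```text
clock: 33.2
tcp_pos: [648.1, -119.9, 40.0]
eef_rot: [[0.036, 0.0, 0.999], [-0.999, -0.0, 0.036], [0.0, -1.0, 0.0]]
contact_force: [-0.0, -0.4, 0.3]
finger_gap: 1.002
```

Call:
apply_moves:
  targets:
    - [0,0,-0.015,0]
    - [0,0,-0.01,0]
    - [0,0,-0.007,0]
    - [0,0,-0.0035,0]
    - [0,0,0,0]
    - [0,0,0,0]
    - [0,0,0,0]
    - [0,0,0,0]

```text
clock: 33.87
tcp_pos: [648.1, -119.9, 4.3]
eef_rot: [[0.036, 0.0, 0.999], [-0.999, -0.0, 0.036], [0.0, -1.0, 0.0]]
contact_force: [0.7, -0.8, 0.2]
finger_gap: 1.001
```

Call:
apply_moves:
  targets:
    - [0,0,0,0]
    - [0,0,0,0]
    - [0,0,0,0]
    - [0,0,0,0]
    - [0,0,0,0]
    - [0,0,0,0]
    - [0,0,0,0]
    - [0,0,0,0]
  claw: 1

```text
clock: 34.53
tcp_pos: [648.0, -119.9, 4.2]
eef_rot: [[0.036, -0.0, 0.999], [-0.999, -0.0, 0.036], [0.0, -1.0, -0.0]]
contact_force: [-0.3, -0.2, -0.4]
finger_gap: 0.471
```

Call:
apply_moves:
  targets:
    - [0,0,0,0]
    - [0,0,0,0]
    - [0,0,0,0]
    - [0,0,0.01,0]
    - [0,0,0.02,0]
    - [0,0,0.03,0]
    - [0,0,0.04,0]
    - [0,0,0,0]

```text
clock: 35.2
tcp_pos: [650.9, -120.5, 113.0]
eef_rot: [[0.036, 0.011, 0.999], [-0.999, -0.003, 0.036], [0.003, -1.0, 0.011]]
contact_force: [0.8, -0.6, -0.1]
finger_gap: 0.29
```

Call:
apply_moves:
  targets:
    - [-0.0239,-0.0168,0,-0.6]
    - [-0.0239,-0.0168,0,-0.6]
    - [-0.0239,-0.0168,0,-0.6]
    - [-0.0239,-0.0168,0,-0.6]
    - [-0.0239,-0.0168,0,-0.6]
    - [-0.0239,-0.0168,0,-0.6]
    - [-0.0239,-0.0168,0,-0.6]
    - [-0.0239,-0.0168,0,-0.6]

```text
clock: 35.87
tcp_pos: [455.7, -254.9, 104.8]
eef_rot: [[-0.048, 0.001, 0.999], [-0.999, -0.0, -0.048], [0.0, -1.0, 0.001]]
contact_force: [0.2, -0.6, -2.1]
finger_gap: 0.295
```

Call:
apply_moves:
  targets:
    - [0,0,0,0]
    - [0,0,-0.025,0]
    - [0,0,-0.025,0]
    - [0,0,-0.025,0]
    - [0,0,-0.01,0]
    - [0,0,0,0]
    - [0,0,0,0]
    - [0,0,0,0]

```text
clock: 36.53
tcp_pos: [457.7, -254.7, 20.7]
eef_rot: [[-0.047, 0.002, 0.999], [-0.999, -0.001, -0.047], [0.001, -1.0, 0.002]]
contact_force: [-0.2, 0.4, -1.0]
finger_gap: 0.295
```

```bash
python3 - <<'E'
from h import *
s=robot.get_state();print(s['tcp_pos'],s['eef_rot'][:,2],s['finger_gap'])
p,d=optics.grab_frame("scene")
cv2.imwrite('pics/k6.png',cv2.resize(p[140:230,180:320,::-1],None,fx=5,fy=5,interpolation=cv2.INTER_CUBIC))
E
```

```text
[ 457.67780553 -254.67516807   20.71837518] [ 0.99887665 -0.04735002  0.00185016] 0.29546057263967535
```

View pics/k6.png

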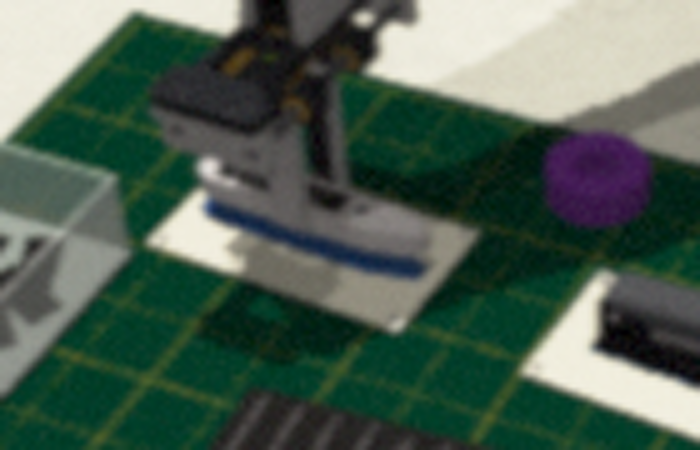

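The knife hovers above its shadow, parallel to it. Setting it down.

Call:
apply_moves:
  targets:
    - [0,0,-0.008,0]
    - [0,0,-0.005,0]
    - [0,0,-0.003,0]
    - [0,0,0,0]
    - [0,0,0,0]
    - [0,0,0,0]
    - [0,0,0,0]
    - [0,0,0,0]

```text
clock: 37.25
tcp_pos: [456.8, -254.4, 3.5]
eef_rot: [[-0.047, -0.0, 0.999], [-0.999, -0.0, -0.047], [0.0, -1.0, -0.0]]
contact_force: [-2.6, 0.8, 6.2]
finger_gap: 0.295
```

Call:
apply_moves:
  targets:
    - [0,0,0,0]
    - [0,0,0,0]
    - [0,0,0,0]
    - [0,0,0,0]
    - [0,0,0,0]
    - [0,0,0.01,0]
    - [0,0,0.02,0]
    - [0,0,0.04,0]
  claw: 0

```text
clock: 37.92
tcp_pos: [454.8, -253.0, 71.1]
eef_rot: [[-0.048, -0.006, 0.999], [-0.999, 0.004, -0.047], [-0.004, -1.0, -0.006]]
contact_force: [-0.3, -0.1, -0.2]
finger_gap: 0.828
```

Call:
apply_moves:
  targets:
    - [0,0,0.04,0]
    - [0,0,0.04,0]
    - [-0.02,0.04,0.02,0]
    - [-0.02,0.04,0,0]
    - [-0.02,0.04,0,0]
    - [-0.02,0.04,0,0]
    - [-0.02,0.04,0,0]
    - [0,0,0,0]

```text
clock: 38.58
tcp_pos: [362.4, -67.1, 170.5]
eef_rot: [[-0.045, -0.001, 0.999], [-0.999, 0.001, -0.045], [-0.001, -1.0, -0.001]]
contact_force: [-0.2, 0.0, -0.7]
finger_gap: 1.001
```

```bash
python3 - <<'E'
from blue import *
s=robot.get_state();print(s['tcp_pos'],s['contact_force'])
p,d=optics.grab_frame("scene")
cv2.imwrite('pics/z1.png',cv2.resize(p[140:310,180:500,::-1],None,fx=2.5,fy=2.5,interpolation=cv2.INTER_CUBIC))
p,d=optics.grab_frame("top")
cr=lambda x,y:cv2.resize(p[y-25:y+25,x-33:x+33,::-1],(396,300),interpolation=cv2.INTER_CUBIC)
cv2.imwrite('pics/z2.png',np.vstack([np.hstack([cr(279,152),cr(240,219)]),np.hstack([cr(330,217),cr(417,219)])]))
P=np.zeros(d.shape+(3,)); P[d>0]=cloud('top',d,d>0); zz=cv2.medianBlur(P[:,:,2].astype(np.float32),3)
for k,c,lo,a0 in [('knife',(457,-254.7),11,87),('roll',(662,142.4),16,85),('stapler',(471,-3.2),30,85.7),('measure',(467.4,259.4),20,96.2)]:
    m=(np.hypot(P[:,:,0]-c[0],P[:,:,1]-c[1])<90)&(zz>lo)
    kk,l,st,_=cv2.connectedComponentsWithStats(m.astype(np.uint8)); m=l==1+np.argmax(st[1:,4])
    v,u=np.nonzero(m); zt=np.percentile(zz[m],60); Q=at_z('top',np.c_[u,v],zt)[:,:2]
    rc=cv2.minAreaRect(Q.astype(np.float32)); print(k,'zt',round(float(zt),1),np.round(rc[0],1),np.round(rc[1]),round(long_ang(rc),1),'target',c,a0)
r=pinpoint('top','pen_pot');print([(x['p'],x['position']) for x in r[:2]])
E
```

```text
[362.40320161 -67.13421269 170.50071375] [-0.20019908  0.04404064 -0.67951773]
knife zt 17.9 [ 454.2 -254.3] [150.  29.] 88.6 target (457, -254.7) 87
roll zt 26.5 [659.5 142.4] [62. 59.] 43.6 target (662, 142.4) 85
stapler zt 309.5 [422.9 -17.8] [137.  78.] 86.5 target (471, -3.2) 85.7
measure zt 34.2 [465.5 256.9] [63. 66.] -85.0 target (467.4, 259.4) 96.2
[(0.59, [187.3, 177.1])]
```

View pics/z1.png

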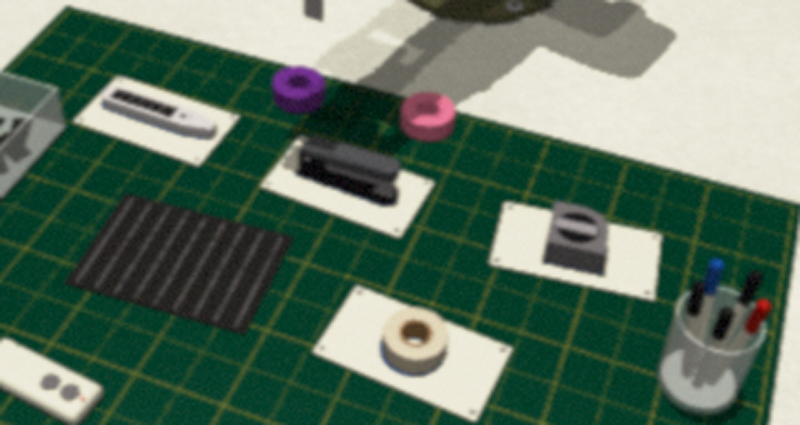

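View pics/z2.png

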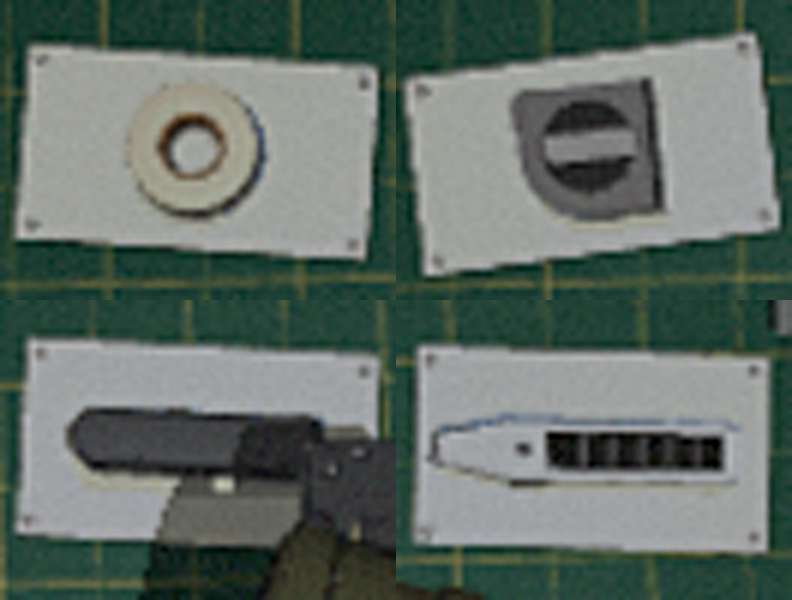

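Every tool looks right, but the gripper hides the stapler from above. I'll move it aside for one last check.

Call:
apply_moves:
  targets:
    - [0,-0.03,0.005,0]
    - [0,-0.03,0.005,0]
    - [0,-0.03,0.005,0]
    - [0,-0.03,0.005,0]
    - [0,-0.03,0.005,0]
    - [0,-0.03,0.005,0]
    - [0,0,0,0]
    - [0,0,0,0]

```text
clock: 39.4
tcp_pos: [364.8, -253.2, 199.8]
eef_rot: [[-0.051, -0.001, 0.999], [-0.999, 0.001, -0.051], [-0.001, -1.0, -0.001]]
contact_force: [0.2, 0.5, -0.2]
finger_gap: 0.997
```

```bash
python3 - <<'E'
from blue import *
s=robot.get_state();print(s['tcp_pos'],s['qvel'].round(1),s['finger_gap'])
p,d=optics.grab_frame("top")
P=np.zeros(d.shape+(3,)); P[d>0]=cloud('top',d,d>0); zz=cv2.medianBlur(P[:,:,2].astype(np.float32),3)
m=(np.hypot(P[:,:,0]-471,P[:,:,1]+3)<80)&(zz>30)&(zz<70)
kk,l,st,_=cv2.connectedComponentsWithStats(m.astype(np.uint8)); m=l==1+np.argmax(st[1:,4])
v,u=np.nonzero(m); zt=np.percentile(zz[m],60); rc=cv2.minAreaRect(at_z('top',np.c_[u,v],zt)[:,:2].astype(np.float32)); print(zt,rc,long_ang(rc))
rc,_=bench_fit('top',p,(470.8,-3.2)); print(rc)
E
```

```text
[ 364.84872495 -253.15993428  199.81578069] [ 2.6 -1.5  2.1  0.2 -0.2  1.2] 0.99719026809951
48.588512 ((468.5847473144531, -2.2121238708496094), (115.98277282714844, 28.592424392700195), 86.49920654296875) 86.49920654296875
((471.1611328125, -3.194366455078125), (173.16380310058594, 96.99694061279297), 85.61233520507812)
```

The stapler is within 3 mm and 1° of its shadow. Handing in.

```bash
python3 -c "
from workcell import ticket
print(ticket.job_done())"
```

```text
the job is handed in; nothing more can be done
None
```

All four tools now sit on their own plates, and I handed the job in with the clock at about 39 s of the 144 s allowed. I parked the knife on the pad, then moved the roll, stapler and measure to their plates, and placed the knife last.

The last check from the top camera compared each tool with its plate:

| Tool | Offset from plate centre | Angle off the plate's x | Height measured at top |
|---|---|---|---|
| Roll | about 3 mm | any way round | 26.5 mm |
| Measure | about 3 mm | about 1° | 34 mm |
| Stapler | about 3 mm | about 1° | 49 mm |
| Knife | about 3 mm | about 2° | 18 mm |

- **Limits:** all offsets are well inside 12 mm and 0.26 rad. The heights fit tools lying flat and upright on 3 mm plates.
- **Disagreement:** the top camera put the released roll, stapler and knife about 2–3 mm nearer the base than the robot's own position reading. That is about the calibration error, so I left them.
- **Pot of pens and gripper:** the pot stands where it was in the last pictures, and the pink and purple rolls were not touched. The open gripper is clear at about z = 200 mm.

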